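Get the diamond hones ready for wet sharpening

TASK

Get the diamond hones ready for sharpening the scissors: open the blue case, ease each hone that is in it out of its tight foam cutout by the handle, dip the end of its blade for a moment into the steel cup, and lay it down in a free place of the wooden drain rack, flat on the rails between the pegs. Take them from fine to coarse (green, then red, then blue), so that no coarse grit gets into the cup before a finer blade is dipped. At the end shut the lid of the empty case fully, with the cup left standing upright on the bench, and do not push about the tape reel or the small bottle.

Things in the scene. Friction and masses are not known exactly. Their poses are not given: they have to be found in the camera images.
- hone_green: diamond hone, green handle (finest grit), 116 mm long, 80 g; may be absent. Origin: centre of the handle, a rounded bar 66 mm long (its x), 16 wide (y), 18 high (z). A flat steel blade, 12 mm wide (y), 4 thick (z), runs on along +x from the handle's end at x = 33 mm to its tip at x = 83 mm. In the case it lies level, its x along the case's x.
- hone_red: diamond hone, red handle (medium grit), 116 mm long, 80 g; may be absent. Origin: centre of the handle, a rounded bar 66 mm long (its x), 16 wide (y), 18 high (z). A flat steel blade, 12 mm wide (y), 4 thick (z), runs on along +x from the handle's end at x = 33 mm to its tip at x = 83 mm. In the case it lies level, its x along the case's x.
- hone_blue: diamond hone, blue handle (coarsest grit), 116 mm long, 80 g; may be absent. Origin: centre of the handle, a rounded bar 66 mm long (its x), 16 wide (y), 18 high (z). A flat steel blade, 12 mm wide (y), 4 thick (z), runs on along +x from the handle's end at x = 33 mm to its tip at x = 83 mm. In the case it lies level, its x along the case's x.
- hone_green_tip (a point): tip of the blade of hone_green, on its centre line
- hone_red_tip (a point): tip of the blade of hone_red, on its centre line
- hone_blue_tip (a point): tip of the blade of hone_blue, on its centre line
- case: flat dark blue tool case, fixed to the bench, 132 mm (x) by 166 mm (y), walls 46 mm high, 4 thick, floor 4 thick, grey foam inside up to z = 40 mm. Origin: centre of its underside; z up, +x to the hinge (far) side. Three cutouts side by side at y = -43, 0, +43 mm: any colour in any cutout, some empty; handles towards -x, blades towards +x (blade slots 18 mm wide)
- cutout_l (a point): the left (+y) cutout of the case: where the centre of the handle of a hone lying in it is (case x = -22, z = 30 mm). Axes as the case's
- cutout_m (a point): the middle cutout of the case: where the centre of the handle of a hone lying in it is (case x = -22, z = 30 mm). Axes as the case's
- cutout_r (a point): the right (-y) cutout of the case: where the centre of the handle of a hone lying in it is (case x = -22, z = 30 mm). Axes as the case's
- trough (a point): middle of the finger trough on the case's floor (case x = -26, z = 4 mm): a gap in the foam from case x = -44 to -8 mm, across the whole case, bridged by the handles. There each handle is free to be gripped: its centre is 26 mm above the trough's floor, there are 27 mm between neighbouring handles and 28 mm from an outer handle to the side wall
- lips (a point): middle of the foam lips (case x = +2.5, z = 29 mm). In each cutout two sprung lips, 17 mm long (x) and up to z = 37 mm, clamp the front end of the handle from both sides with 13 N each: lifting it straight takes roughly 10 to 20 N, less while it is rocked a few mm or degrees to and fro (1 mm forward, 6 mm back are free). It is free once lifted 17 mm
- case_lid (a joint): hinge of the case's lid (rad): 0 is shut; it grows as the free edge swings up and away from the robot (pi/2 is upright, the stop is at 1.9); at the start the lid is shut or ajar by up to 0.3. A stiff hinge (0.15 N m): the lid stays where it is left, is out of the way of a hone lifted straight up at about 1.5, and must be pushed right down to shut it
- lid_hinge (a point): middle of the lid's hinge line, which runs along the case's y at case x = +66, z = 46 mm. The lid is a shallow shell, 132 mm long from the hinge, 166 mm wide, 16 mm thick: when shut its outer (upper) face lies 16 mm above the hinge line
- lid_handle (a point): middle of the lid's black bridge handle: a bar 52 mm long along the case's x, 14 mm wide (y), 10 mm thick, whose axis stands 22 mm off the lid's outer face on two posts at its ends; its middle is 96 mm from the hinge line, at the middle of the lid's width. Pinched across y it can turn between the finger pads while the lid swings
- lid_edge (a point): middle of the free edge of the lid, 132 mm from the hinge line, half way through the lid's thickness (8 mm inside the outer face)
- rack: wooden drain rack, fixed to the bench, base 132 mm (x) by 144 mm (y), 6 mm thick; origin: centre of its underside; z up. Two rails, 9 mm wide, tops at z = 22 mm, run along y at x = -46 and +2 mm; on each stand four steel pegs, 8 mm thick, tops at z = 45 mm, at y = -63, -21, +21, +63 mm. A black drip mat lies on the +x side, under the blades
- place_l (a point): the left (+y) place of the rack: where the centre of a handle is when the hone lies along the rack's x, handle across both rails, between the pegs (rack x = -22, z = 31 mm). 34 mm free between the pegs; between the rails (38 mm apart) fingers have room down to z = 6 mm
- place_m (a point): the middle place of the rack: where the centre of a handle is when the hone lies along the rack's x, handle across both rails, between the pegs (rack x = -22, z = 31 mm). 34 mm free between the pegs; between the rails (38 mm apart) fingers have room down to z = 6 mm
- place_r (a point): the right (-y) place of the rack: where the centre of a handle is when the hone lies along the rack's x, handle across both rails, between the pegs (rack x = -22, z = 31 mm). 34 mm free between the pegs; between the rails (38 mm apart) fingers have room down to z = 6 mm
- cup: round steel dip cup, loose, 350 g, 84 mm across the rim, 45 mm high, wall 4 mm, floor 6 mm thick; origin: centre of its underside, z up. The mouth is 76 mm wide inside. A blade is dipped when its tip is in the cup, 10 mm or more below the rim, for 0.3 s or more; tilting the hone by 25 to 45 degrees, tip down, is enough
- tape_reel: reel of masking tape lying flat, 103 mm across, 25 mm high; leave alone
- oil_bottle: small brown dropper bottle, 33 mm across, 102 mm high, standing; leave alone

How it is judged:
On the way, in this order (a step that is already met when the one before it is completed fails the run):
1. the green hone's blade tip is dipped 10 mm or more below the rim of the cup for 0.3 s (horizontal distance between hone_green_tip and cup below 0.038 m and z of hone_green_tip in the frame of cup between 0 and 0.035 m), for 0.3 s.
2. the red hone's blade tip is dipped 10 mm or more below the rim of the cup for 0.3 s (horizontal distance between hone_red_tip and cup below 0.038 m and z of hone_red_tip in the frame of cup between 0 and 0.035 m), for 0.3 s.
3. the blue hone's blade tip is dipped 10 mm or more below the rim of the cup for 0.3 s (horizontal distance between hone_blue_tip and cup below 0.038 m and z of hone_blue_tip in the frame of cup between 0 and 0.035 m), for 0.3 s.
At the end, for the whole second after the job is handed in: every hone lies at rest in the rack on the rails, between the pegs (origin 24 to 37 mm above the rack's underside, x -40 to 0 mm, y within 60 mm, along the rack's x within 20 degrees); the lid is shut (below 0.06 rad); the cup stands upright on the bench (z of hone_green in the frame of rack between 0.024 and 0.037 m and x of hone_green in the frame of rack between -0.04 and 0 m and y of hone_green in the frame of rack between -0.06 and 0.06 m and angle between the x axis of each of hone_green, hone_red, hone_blue and the x axis of rack, either way round below 0.35 rad and linear speed of each of hone_green, hone_red, hone_blue, cup below 0.02 m/s and z of hone_red in the frame of rack between 0.024 and 0.037 m and x of hone_red in the frame of rack between -0.04 and 0 m and y of hone_red in the frame of rack between -0.06 and 0.06 m and z of hone_blue in the frame of rack between 0.024 and 0.037 m and x of hone_blue in the frame of rack between -0.04 and 0 m and y of hone_blue in the frame of rack between -0.06 and 0.06 m and value of joint case_lid below 0.06 rad and angle between cup's own z axis and vertical below 0.1 rad and height (world z) of cup below 0.01 m); the robot touches nothing.
It fails at once if the tape reel or the bottle is moved by more than 30 mm (distance of any of tape_reel, oil_bottle from where it was at the start of the episode above 0.03 m).
It fails at once if the cup is knocked over (angle between cup's own z axis and vertical above 1 rad).
Of hone_green, hone_red, hone_blue only 2 to 3 are there at a start; the rules pass over those that are not, and their reading is None.
At some moment in a run one of cup may be knocked a few centimetres aside while the robot is not near it.
Once in a run the grip may slacken for a moment while it holds something.
It also fails if it takes over 208 s, if anything falls off the work surface, if the arm or the gripper's body presses on something with over 40 N, if the wrist force passes 120 N, or if a joint passes its speed limit or range.

ROBOT

A 6-joint arm with a two-finger parallel gripper is mounted at the origin on the work surface; the furniture and walls round the work are solid. World frame = base frame: x ahead of the robot, y to its left, z up, the work surface at z = 0. Lengths are in m, angles in rad, forces in N, time in s.
With the tool pointing down it reaches from about 0.25 to 0.775 m from the base axis. Payload 8.9 kg.
Tool frame: the origin (TCP) lies at the very end of the fingers, on their centre line; the grasp point (between the pads) lies behind it (bot.tcp_to_grasp is the z of the grasp point in the tool frame, in m); z points along the fingers, x is the direction in which the jaws open and shut, and the axes are right-handed (so a half turn about z gives the same grasp; the last joint's range is limited). The gripper opens to 85 mm and grips with 20 to 120 N. Pads are 22 mm wide; open, the fingers measure 114 mm over their backs; the gripper's body (76 mm by 85 mm) begins 54 mm behind the grasp point. The pads swing forward as they close: fully open they stand 13 mm farther back than shut.
Start: joints at [1.074, 0.291, -0.153, 1.127, 0, 1.431], TCP at [0.184, 0.492, 0.231] pointing down, gripper open.
Joint ranges: [-2.52, 2.52], [-0.91, 1.74], [-1.3, 1.37], [-1.96, 2.02], [-1.52, 1.47], [-3.14, 3.14]. Speed limits (rad/s): [2.22, 2.22, 2.79, 3.14, 3.14, 3.14].

INTERFACE

Orientations are given as a rotation vector (axis times angle).
In Python, from plant import bot gives the robot as it stands. The module is installed in compiled form; this text tells all that it offers.
- The arm moves only by the shell command python3 -m crank 'ROWS'. ROWS is JSON, a list that holds one entry, the list of rows, each a list of 7 numbers: the shift along the tool's x, y, z in mm, then the turn, a rotation vector about the tool's x, y, z in rad, then the opening, from 0 (shut) to 1 (fully open). In form: [[[dx, dy, dz, ax, ay, az, hand], ...]]. A call has 1 to 10 rows; each row is the pose to reach, as a shift and turn from the pose commanded when the call began, along the tool's axes at that moment; what a row does not reach only later rows make up. A row lasts 1/12 s, in which the tool goes at most 41.7 mm and 7.16 degrees, less where a joint would pass 70% of its speed; a pose out of reach is approached as far as the arm can. A call with a gripper value outside its range is refused whole. The fingers move at their own pace and stop on an object; the grip force is fixed at half the most. Time passes only in rows, so rows that repeat a pose let the fingers close. It gives the time, the measured TCP pose, the force and the opening at its end, in the units of the state.
- bot.read_state(): the state, without advancing time (a new reading comes with each control period).
- bot.grab_frame(name): name is "side" or "top" or "wrist"; returns a dict with "frame" (400x640x3 uint8, blue, green, red), "z_map" (400x640 float32, m along the optical axis (not along the pixel's ray), 0 where there is no reading), "intrinsics" (3x3 intrinsics, pixels), "R" (3x3) and "t" (3): a world point X has camera coordinates R X + t; the wrist camera has in their place "tool_from_camera" (4x4, takes a point from camera to tool coordinates, whose origin is the TCP and whose axes are the tool frame's). Camera axes: x right, y down, z forward; pixel columns grow to the right and rows downward; lengths in m; the calibration is good to about 2 mm. A picture is of the moment at which its call begins: read the wrist's pose just before it.
- bot.hand_in(): hands the job in, once; it reports no verdict.
The state is a dict: "time": time; "joint_positions": joint angles; "qd": joint speeds; "effort": joint torques, N m; "position": TCP position; "ee_rot": TCP orientation; "contact_force": force on the tool from outside, world axes, zero at the start; "wrist_torque": the same for the moment, N m; "finger_gap": finger opening in m.
Only numpy, scipy, OpenCV 4.12 (cv2) and the standard library are available. Lean on these libraries where they do the work, as an engineer would, in place of code of your own. Each camera call takes 0.05 s, during which the arm holds its last target.

## Working session

There is one attempt and no reset: what is moved stays moved. The work goes in short steps, Python scripts to look and compute and a shell command to move; the robot and the scene stay as the last step left them, time stands still between calls to the robot, and variables do not carry over. Pictures are saved under pics/ and viewed, and the job is handed in when it is done.

```bash
mkdir -p pics; ls; python3 - <<'E'
from plant import bot
import cv2,numpy as np
print(bot.read_state()); print(bot.tcp_to_grasp)
for n in("side","top","wrist"):
    f=bot.grab_frame(n); cv2.imwrite(f"pics/a_{n}.png",f["frame"])
    print(n,f["intrinsics"].round(1).tolist(),[(k,np.round(f[k],4).tolist()) for k in f if k in("R","t","tool_from_camera")])
E
```

```text
pics
{'time': 0.0, 'joint_positions': array([ 1.07371877e+00,  2.91270252e-01, -1.54114564e-01,  1.12673982e+00,
        6.77728342e-06,  1.43151531e+00]), 'qd': array([-0.001208  ,  0.00224526,  0.0004491 , -0.00084782, -0.00175779,
        0.00028513]), 'effort': array([-2.26933764e-03, -5.37144756e+01,  3.31366324e+01,  1.60800858e-02,
       -3.81652499e-04,  2.26534320e-05]), 'position': array([0.18362961, 0.49135915, 0.23074193]), 'ee_rot': array([ 2.58079655e+00,  1.79035454e+00, -1.86732386e-03]), 'contact_force': array([-0.1899649 , -0.77158062,  0.58292739]), 'wrist_torque': array([-0.01439305, -0.00050311, -0.03421483]), 'finger_gap': 0.0854618149044793}
-0.0187
side [[430.6, 0.0, 318.3], [0.0, 430.6, 205.6], [0.0, 0.0, 1.0]] [('R', [[0.9753, -0.2196, -0.0225], [-0.1262, -0.4713, -0.8729], [0.181, 0.8542, -0.4874]]), ('t', [-0.4421, 0.0461, 1.1242])]
top [[361.5, 0.0, 325.6], [0.0, 361.5, 195.3], [0.0, 0.0, 1.0]] [('R', [[0.0325, -0.9995, -0.0012], [-0.9735, -0.0314, -0.2264], [0.2262, 0.0085, -0.974]]), ('t', [-0.218, 0.4266, 0.8332])]
wrist [[309.0, 0.0, 320.5], [0.0, 309.0, 198.3], [0.0, 0.0, 1.0]] [('tool_from_camera', [[1.0, -0.0007, -0.0013, 0.0002], [0.001, 0.9505, 0.3107, -0.0793], [0.001, -0.3107, 0.9505, -0.1426], [0.0, 0.0, 0.0, 1.0]])]
```

View pics/a_top.png

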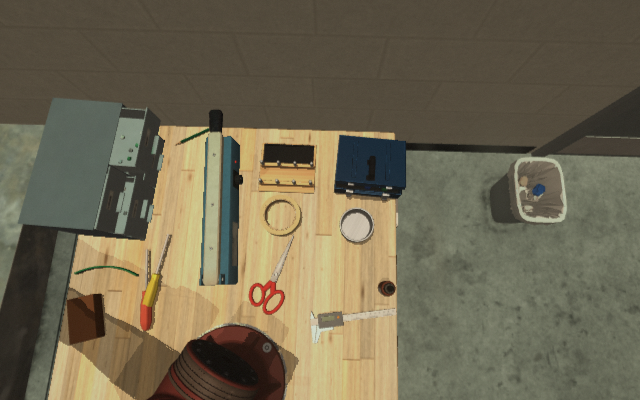

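View pics/a_side.png

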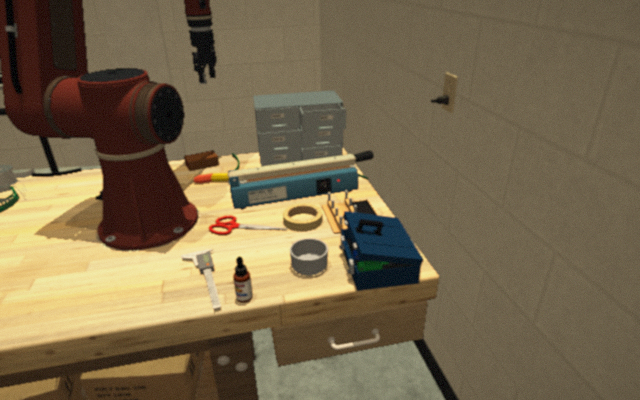

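View pics/a_wrist.png

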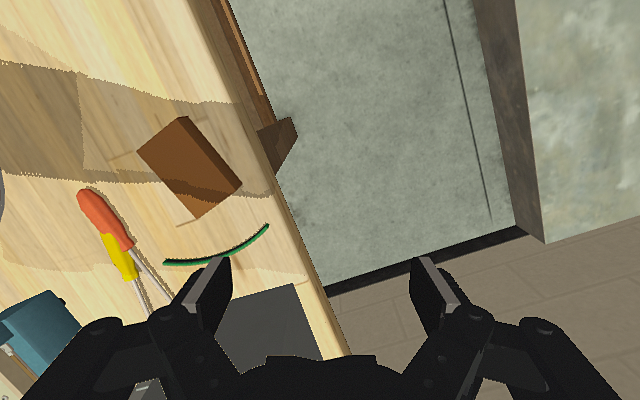

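The top view shows the case (370,165), rack (288,168), reel (282,213), cup (356,226) and bottle (387,288). In the side view the lid is slightly ajar, with green visible at (370,265).

```bash
cat > h.py <<'E'
from plant import bot
import cv2,numpy as np
from scipy.spatial.transform import Rotation as Ro
def grab(n):
    st=bot.read_state(); f=bot.grab_frame(n)
    if n=="wrist":
        T=np.eye(4);T[:3,:3]=Ro.from_rotvec(st["ee_rot"]).as_matrix();T[:3,3]=st["position"]
        W=T@f["tool_from_camera"]
    else:
        W=np.eye(4);W[:3,:3]=f["R"].T;W[:3,3]=-f["R"].T@f["t"]
    f["W"]=W
    h,w=f["z_map"].shape
    u,v=np.meshgrid(np.arange(w),np.arange(h));K=f["intrinsics"]
    r=np.stack([(u-K[0,2])/K[0,0],(v-K[1,2])/K[1,1],np.ones_like(u)],-1)
    f["ray"]=r@W[:3,:3].T; f["o"]=W[:3,3]
    f["P"]=f["ray"]*f["z_map"][...,None]+f["o"]; f["P"][f["z_map"]==0]=np.nan
    return f
def plane(f,u,v,z):
    r=f["ray"][int(round(v)),int(round(u))]; return f["o"]+r*(z-f["o"][2])/r[2]
def tool():
    st=bot.read_state(); return st["position"],Ro.from_rotvec(st["ee_rot"]).as_matrix()
def go(p,R=None):
    """shift (mm) & turn in tool axes from measured pose to target"""
    p0,R0=tool(); d=R0.T@(np.array(p)-p0)*1000
    w=Ro.from_matrix(R0.T@R).as_rotvec() if R is not None else np.zeros(3)
    print("d",d.round(1),"turn",w.round(3)); return d,w
def down(ang):
    """tool down, jaw x axis at world angle ang"""
    c,s=np.cos(ang),np.sin(ang); return np.array([[c,s,0],[s,-c,0],[0,0,-1.]])
E
python3 - <<'E'
from h import *
f=grab("top");im=f["frame"];P=f["P"]
for (u,v) in [(370,165),(288,178),(282,198),(356,210),(356,226),(387,288),(400,140),(404,190),(337,190),(340,140),(371,157),(371,177)]: print((u,v),im[v,u],P[v,u].round(3))
cv2.imwrite("pics/a_crop.png",cv2.resize(im[110:320,240:420],None,fx=3.0,fy=2.8,interpolation=cv2.INTER_CUBIC)[:600])
s=grab("side")
cv2.imwrite("pics/a_crops.png",cv2.resize(s["frame"][170:310,270:450],None,fx=4,fy=4,interpolation=cv2.INTER_CUBIC))
E
```

```text
(370, 165) [20 24 26] [ 0.494 -0.305  0.11 ]
(288, 178) [105 176 205] [ 0.485 -0.105  0.009]
(282, 198) [110 172 203] [ 0.429 -0.095  0.023]
(356, 210) [49 58 64] [ 0.404 -0.28   0.027]
(356, 226) [167 186 197] [ 0.367 -0.283  0.005]
(387, 288) [24 31 37] [ 0.22  -0.347  0.081]
(400, 140) [60 69 75] [ 0.915 -0.555 -0.768]
(404, 190) [ 92 108 105] [ 0.694 -0.598 -0.898]
(337, 190) [25 28 27] [ 0.452 -0.232  0.03 ]
(340, 140) [57 44 28] [ 0.572 -0.235  0.065]
(371, 157) [20 24 27] [ 0.516 -0.308  0.104]
(371, 177) [19 24 26] [ 0.469 -0.309  0.099]
```

View pics/a_crop.png

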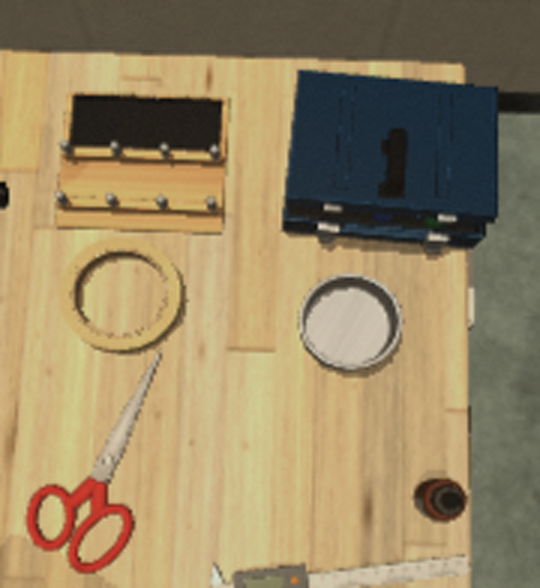

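View pics/a_crops.png

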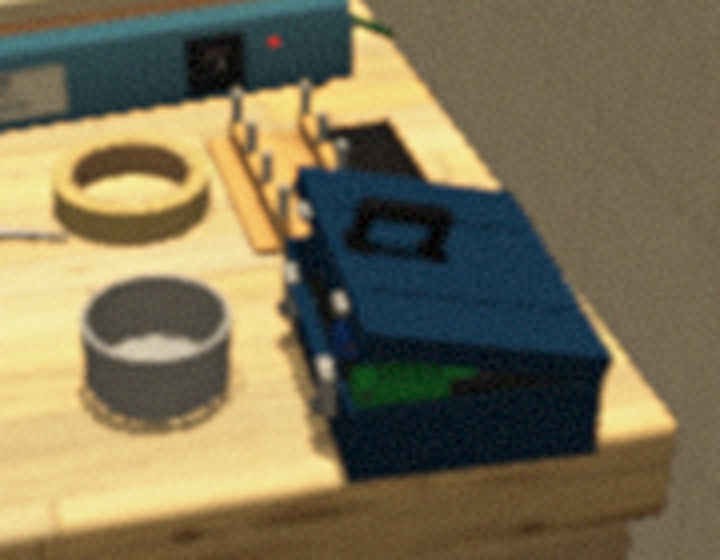

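```bash
python3 - <<'E'
from h import *
f=grab("top");im=f["frame"].astype(int);P=f["P"]
x,y,z=P[...,0],P[...,1],P[...,2]
roi=(x>.36)&(x<.66)&(y<-.18)&(y>-.46)
blue=(im[...,0]>im[...,2]+12)&roi&(z>.05)
p=P[blue]; 
# plane fit robust
for _ in range(5):
    A=np.c_[p[:,:2],np.ones(len(p))];c=np.linalg.lstsq(A,p[:,2],rcond=None)[0]
    r=p[:,2]-A@c; p=p[abs(r)<.004]
print("plane",c,len(p),"std",r.std()); n=np.array([-c[0],-c[1],1]);n/=np.linalg.norm(n);print("n",n,"tilt",np.arccos(n[2]),"az",np.arctan2(-n[1],-n[0]))
m=np.zeros(blue.shape,np.uint8);full=P-0
A=np.dstack([x,y,np.ones_like(x)]);res=abs(z-A@c)<.006
m=(blue&res).astype(np.uint8)
cn=max(cv2.findContours(m,0,1)[0],key=cv2.contourArea)
q=cv2.minAreaRect(cv2.convexHull(cn));print("rect",q)
ap=cv2.approxPolyDP(cv2.convexHull(cn),6,True)[:,0];print(ap.tolist())
for u,v in ap:
    r=f["ray"][v,u];o=f["o"];t=(c[2]+c[0]*o[0]+c[1]*o[1]-o[2])/(r[2]-c[0]*r[0]-c[1]*r[1]);print((u,v),(o+t*r).round(4))
# handle black above plane
hm=roi&(z-A@c>.012)&(im.max(-1)<45)
ph=P[hm];print("handle",len(ph),ph.mean(0),ph.min(0),ph.max(0)); 
if len(ph)>5:
    mu=ph[:,:2].mean(0);e,V=np.linalg.eigh(np.cov((ph[:,:2]-mu).T));print("axis",V[:,1],np.arctan2(V[1,1],V[0,1]))
# cup rim
cm=(x>.3)&(x<.43)&(y>-.35)&(y<-.22)&(z>.035)
pc=P[cm];(cc,rr)=cv2.minEnclosingCircle(pc[:,:2].astype(np.float32));print("cup",len(pc),cc,rr,pc[:,2].max(), pc[:,:2].mean(0))
# rack base
rm=(x>.4)&(x<.62)&(y>-.2)&(y<-.03)
for lo,hi in((.003,.012),(.016,.028),(.035,.055)):
    k=rm&(z>lo)&(z<hi)&(x>.44);pk=P[k];print(lo,len(pk));
    print(cv2.minAreaRect(pk[:,:2].astype(np.float32)*1000), pk.min(0).round(3),pk.max(0).round(3))
E
```

```text
plane [-0.25047571  0.01739308  0.21230919] 2918 std 0.001386500252751869
n [ 0.24293534 -0.01686948  0.96989579] tilt 0.24599381806228546 az 3.07226374402188
rect ((372.1658935546875, 160.61856079101562), (70.46707153320312, 46.050628662109375), 5.806726932525635)
[[340, 135], [405, 141], [405, 186], [336, 180]]
(np.int32(340), np.int32(135)) [ 0.5863 -0.2351  0.0614]
(np.int32(405), np.int32(141)) [ 0.5756 -0.3973  0.0612]
(np.int32(405), np.int32(186)) [ 0.4514 -0.3886  0.0925]
(np.int32(336), np.int32(180)) [ 0.4606 -0.2276  0.093 ]
handle 123 [ 0.49246691 -0.30857108  0.10972723] [ 0.4695318  -0.31743437  0.09863729] [ 0.51891361 -0.30181062  0.11840978]
axis [-0.99808249  0.06189785] 3.0796552054044435
cup 201 (0.3657305836677551, -0.2802566885948181) 0.04185640066862106 0.04838560634742295 [ 0.36700816 -0.28217137]
0.003 2070
((530.0993041992188, -111.4930191040039), (166.17095947265625, 176.67271423339844), 87.40986633300781) [ 0.44  -0.196  0.003] [ 0.618 -0.03   0.012]
0.016 351
((492.9162292480469, -101.0599365234375), (57.77457809448242, 136.4694366455078), 0.22233186662197113) [ 0.464 -0.169  0.016] [ 0.522 -0.033  0.028]
0.035 77
((493.38134765625, -101.31578063964844), (131.84036254882812, 55.76075744628906), 89.13035583496094) [ 0.465 -0.167  0.037] [ 0.521 -0.035  0.049]
```

```bash
python3 - <<'E'
from h import *
go([.493,-.3095,.20],down(np.pi/2-.065))
E
```

```text
d [-642.1  570.2   31.3] turn [-0.     0.    -0.293]
```

```bash
python3 -m crank '[[[-642,570,31,0,0,-0.293,0.5],[-642,570,31,0,0,-0.293,0.5],[-642,570,31,0,0,-0.293,0.5],[-642,570,31,0,0,-0.293,0.5],[-642,570,31,0,0,-0.293,0.5],[-642,570,31,0,0,-0.293,0.5],[-642,570,31,0,0,-0.293,0.5],[-642,570,31,0,0,-0.293,0.5],[-642,570,31,0,0,-0.293,0.5],[-642,570,31,0,0,-0.293,0.5]]]'
python3 - <<'E'
from h import *
go([.493,-.3095,.20],down(np.pi/2-.065))
E
```

```text
time: 1.13
position: [0.3326, 0.1054, 0.2167]
ee_rot: [2.291, 2.148, 0.001]
contact_force: [1.6, 0.9, 0.7]
finger_gap: 0.0429
d [-403.7  186.8   16.8] turn [ 0.001 -0.     0.001]
```

```bash
python3 -m crank '[[[-404,187,17,0,0,0,0.5],[-404,187,17,0,0,0,0.5],[-404,187,17,0,0,0,0.5],[-404,187,17,0,0,0,0.5],[-404,187,17,0,0,0,0.5],[-404,187,17,0,0,0,0.5],[-404,187,17,0,0,0,0.5],[-404,187,17,0,0,0,0.5],[-404,187,17,0,0,0,0.5],[-404,187,17,0,0,0,0.5]]]'
python3 - <<'E'
from h import *
f=grab("wrist"); cv2.imwrite("pics/b_w.png",f["frame"])
go([.493,-.3095,.20],down(np.pi/2-.065)); print(bot.read_state()["joint_positions"].round(2))
E
```

```text
time: 1.97
position: [0.4827, -0.2834, 0.2003]
ee_rot: [2.293, 2.148, 0.0]
contact_force: [1.1, 0.5, 0.7]
finger_gap: 0.0424
d [-18.8   9.1  -0.5] turn [ 0.002  0.004 -0.003]
[-0.67  0.38 -0.11  1.08 -0.   -0.6 ]
```

View pics/b_w.png

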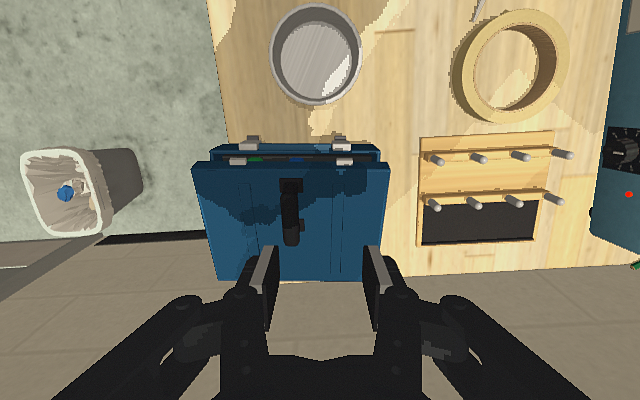

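```bash
python3 -m crank '[[[0,0,0,0,0,0,0.5],[0,0,0,0,0,0,0.5]]]'
python3 - <<'E'
from h import *
go([.493,-.3095,.20],down(np.pi/2-.065))
f=grab("wrist");P=f["P"];im=f["frame"].astype(int)
x,y,z=P[...,0],P[...,1],P[...,2]
k=(abs(x-.49)<.06)&(abs(y+.31)<.04)&(z>.085)&(im.max(-1)<60)&(z<.125)
p=P[k];print(len(p),p.mean(0),p.min(0),p.max(0))
k2=k&(x>.475)&(x<.51);print(P[k2].mean(0))
E
```

```text
time: 2.18
position: [0.482, -0.2814, 0.1999]
ee_rot: [-2.292, -2.146, 0.0]
contact_force: [-0.3, -0.2, -0.6]
finger_gap: 0.0427
d [-27.4  12.8  -0.2] turn [-0.001 -0.001 -0.001]
1999 [ 0.47964332 -0.30639602  0.10024532] [ 0.45262391 -0.34990513  0.08500414] [ 0.52316054 -0.2700059   0.11759567]
[ 0.48950557 -0.30641197  0.10578122]
```

```bash
python3 -m crank '[[[-26,13.5,0,0,0,0,0.5],[-26,13.5,40,0,0,0,0.4],[-26,13.5,70,0,0,0,0.4],[-26,13.5,85,0,0,0,0.4],[-26,13.5,97,0,0,0,0.4],[-26,13.5,108,0,0,0,0.4],[-26,13.5,108,0,0,0,0.4]]]'
python3 - <<'E'
from h import *
go([.494,-.308,.091],down(np.pi/2-.065))
f=grab("wrist");cv2.imwrite("pics/c_w.png",f["frame"])
E
```

```text
time: 2.82
position: [0.4932, -0.306, 0.0911]
ee_rot: [-2.289, -2.148, 0.0]
contact_force: [-0.3, -0.7, 0.1]
finger_gap: 0.034
d [-1.9  0.9  0.1] turn [-0.002 -0.002  0.001]
```

View pics/c_w.png

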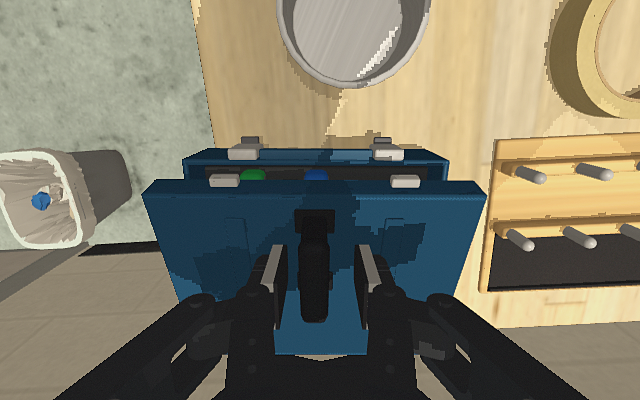

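The bar (col 315) sits centred between the pads (278 and 362). Green shows at (252,175) and blue at (316,175), and there is no third handle visible. I'll close the gripper.

```bash
python3 -m crank '[[[-2,0,0,0,0,0,0],[-2,0,0,0,0,0,0],[-2,0,0,0,0,0,0],[-2,0,0,0,0,0,0],[-2,0,0,0,0,0,0]]]'
python3 - <<'E'
from h import *
p0,R0=tool()
print(p0)
ax=np.array([np.cos(-.065),np.sin(-.065),0]);H=np.array([.577,-.316,.046])
# lid-frame pose of tcp at theta .246, keep tool down: grasp 18.7 above
g=p0+[0,0,.0187]; r=g-H; a=-(r@ax); b=r[2]
th=.246; u=a*np.cos(th)+b*np.sin(th); w=-a*np.sin(th)+b*np.cos(th); print("along",u,"off",w)
for t in np.arange(.3,1.75,.1):
    A=u*np.cos(t)-w*np.sin(t);B=u*np.sin(t)+w*np.cos(t)
    G=H+ax*(-A)+[0,0,B];G[:2]+= (g-H)[:2]-ax[:2]*((g-H)@ax)
    d=R0.T@(G-g)*1000;print(round(t,2),d.round(0),G.round(3))
E
```

```text
time: 3.28
position: [0.4942, -0.3095, 0.0933]
ee_rot: [2.292, 2.149, 0.001]
contact_force: [-1.4, 4.6, 3.2]
finger_gap: 0.0126
[ 0.49421652 -0.30949569  0.09326869]
along 0.09659654062653397 off 0.043762384957967394
0.3 [ 0.  4. -4.] [ 0.498 -0.31   0.116]
0.4 [  0.  11. -12.] [ 0.505 -0.31   0.124]
0.5 [  0.  19. -19.] [ 0.513 -0.311  0.131]
0.6 [ -0.  28. -25.] [ 0.522 -0.311  0.137]
0.7 [ -0.  37. -30.] [ 0.531 -0.312  0.142]
0.8 [ -0.  47. -34.] [ 0.541 -0.313  0.146]
0.9 [ -0.  57. -37.] [ 0.551 -0.313  0.149]
1.0 [ -0.  68. -39.] [ 0.562 -0.314  0.151]
1.1 [ -0.  78. -40.] [ 0.572 -0.315  0.152]
1.2 [ -0.  89. -40.] [ 0.583 -0.315  0.152]
1.3 [ -0.  99. -39.] [ 0.593 -0.316  0.151]
1.4 [ -0. 110. -37.] [ 0.604 -0.317  0.149]
1.5 [ -0. 120. -33.] [ 0.614 -0.317  0.145]
1.6 [ -0. 130. -29.] [ 0.624 -0.318  0.141]
1.7 [ -0. 139. -24.] [ 0.633 -0.319  0.136]
```

```bash
python3 -m crank '[[[0,4,-5,0,0,0,0],[0,8,-10,0,0,0,0],[0,13,-15,0,0,0,0],[0,18,-19,0,0,0,0],[0,26,-25.5,0,0,0,0],[0,35,-31,0,0,0,0],[0,44,-35,0,0,0,0],[0,54,-38.5,0,0,0,0],[0,64,-41,0,0,0,0],[0,74,-42.5,0,0,0,0]]]'
```

```text
time: 4.12
position: [0.5677, -0.3144, 0.1354]
ee_rot: [-2.291, -2.147, 0.002]
contact_force: [-6.5, 2.6, -3.6]
finger_gap: 0.0122
```

```bash
python3 -m crank '[[[0,10,0,0,0,0,0],[0,20,0,0,0,0,0],[0,31,2,0,0,0,0],[0,41,4.5,0,0,0,0],[0,51,8,0,0,0,0],[0,56,10,0,0,0,0],[0,56,10,0,0,0,0]]]'
python3 - <<'E'
from h import *
for n in("top","side","wrist"):
    f=grab(n);cv2.imwrite(f"pics/d_{n}.png",f["frame"])
E
```

```text
time: 4.7
position: [0.6268, -0.3184, 0.1269]
ee_rot: [2.288, 2.147, 0.004]
contact_force: [0.6, 4.6, 5.7]
finger_gap: 0.0108
```

View pics/d_top.png

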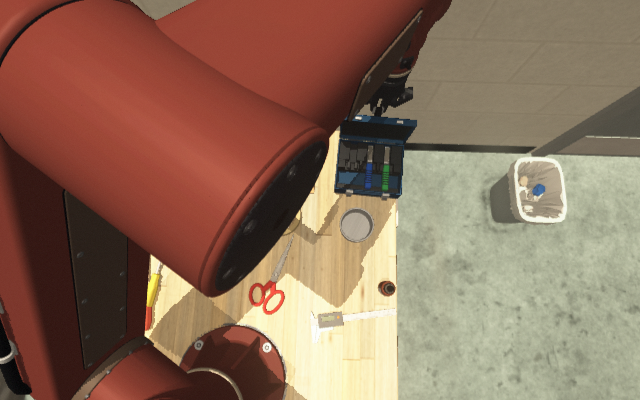

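View pics/d_side.png

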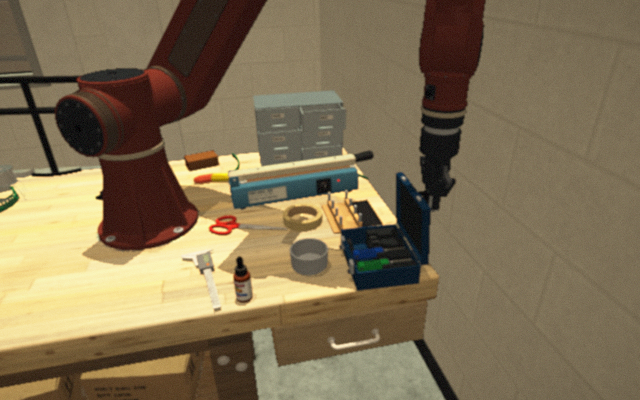

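View pics/d_wrist.png

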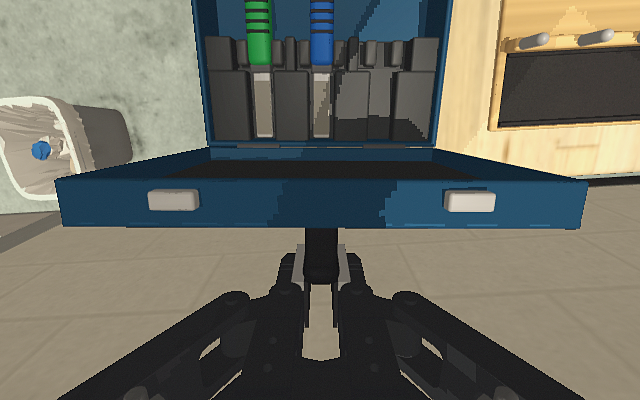

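The lid stands at roughly 1.6. Green is in the right cutout (wrist 260,40), blue in the middle (322,40), and the left cutout is empty. I'll release and go up.

```bash
python3 -m crank '[[[0,0,0,0,0,0,0.4],[0,0,0,0,0,0,0.4],[0,0,0,0,0,0,0.4],[0,0,-40,0,0,0,0.4],[0,0,-80,0,0,0,0.4],[0,-40,-110,0,0,0,0.4],[0,-80,-110,0,0,0,0.4],[0,-120,-110,0,0,0,0.4],[0,-130,-110,0,0,0,0.4],[0,-130,-110,0,0,0,0.4]]]'
python3 - <<'E'
from h import *
f=grab("wrist");cv2.imwrite("pics/e_w.png",f["frame"])
im=f["frame"];P=f["P"];hsv=cv2.cvtColor(im,cv2.COLOR_BGR2HSV)
x,y,z=[P[...,i] for i in range(3)]
for nm,lo,hi in(("green",45,75),("blue",108,125)):
    m=(hsv[...,0]>=lo)&(hsv[...,0]<=hi)&(hsv[...,1]>120)&(hsv[...,2]>50)&(z>.025)&(z<.045)&(x>.43)&(x<.57)&(y>-.41)&(y<-.22)
    n,l,s,c=cv2.connectedComponentsWithStats(m.astype(np.uint8));
    if n<2: continue
    i=1+np.argmax(s[1:,4]);print(nm,s[i],c[i])
    p=P[l==i];mu=p.mean(0);e,V=np.linalg.eigh(np.cov((p[:,:2]-mu[:2]).T));print(mu,p.min(0).round(4),p.max(0).round(4),np.arctan(V[1,1]/V[0,1]))
    (r)=cv2.minAreaRect(p[:,:2].astype(np.float32)*1000);print(r)
E
```

```text
time: 5.68
position: [0.491, -0.3101, 0.2362]
ee_rot: [2.294, 2.146, -0.001]
contact_force: [0.8, -0.6, 0.3]
finger_gap: 0.0345
green [276 143  16  58 684] [284.15789474 171.18567251]
[ 0.48832006 -0.35147595  0.0377914 ] [ 0.4574 -0.3622  0.0257] [ 0.5227 -0.3426  0.0411] -0.07561803954359629
((490.02685546875, -352.26837158203125), (15.900282859802246, 64.9167251586914), 86.02249908447266)
blue [315 164  14   4  20] [322.9 164.6]
[ 0.48323711 -0.3073229   0.03864077] [ 0.4817 -0.3161  0.036 ] [ 0.4868 -0.3016  0.0406] 1.345277722735567
((482.5401916503906, -308.3153381347656), (15.107400894165039, 3.9231956005096436), 71.26994323730469)
```

View pics/e_w.png

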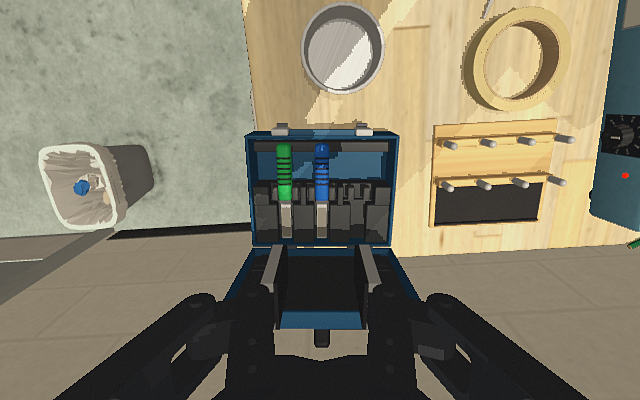

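```bash
python3 - <<'E'
from h import *
go([.484,-.3527,.014],down(np.pi/2-.065))
E
```

```text
d [-42.4  -6.4 222.2] turn [ 0.001  0.001 -0.002]
```

```bash
python3 -m crank '[[[-35,-5,40,0,0,0,0.3],[-42.5,-6.5,80,0,0,0,0.3],[-42.5,-6.5,120,0,0,0,0.3],[-42.5,-6.5,150,0,0,0,0.3],[-42.5,-6.5,160,0,0,0,0.3],[-42.5,-6.5,160,0,0,0,0.3]]]'
python3 - <<'E'
from h import *
go([.484,-.3527,.014],down(np.pi/2-.065))
f=grab("wrist");cv2.imwrite("pics/f_w.png",f["frame"])
E
```

```text
time: 6.23
position: [0.4839, -0.3507, 0.0722]
ee_rot: [-2.288, -2.145, 0.001]
contact_force: [1.0, 0.7, 0.1]
finger_gap: 0.0256
d [-2.2  0.5 58.2] turn [-0.004 -0.003  0.   ]
```

View pics/f_w.png

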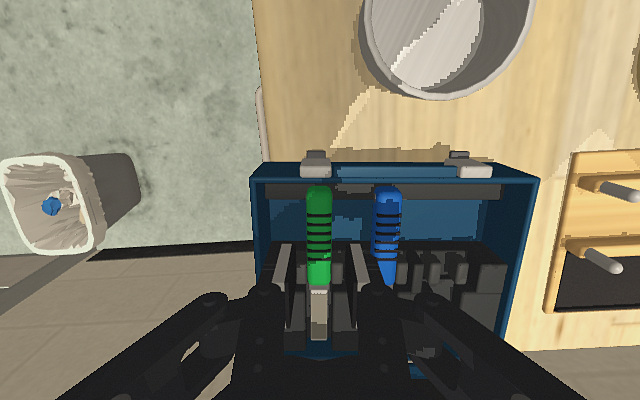

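```bash
python3 -m crank '[[[-1.5,0.5,20,0,0,0,0.3],[-1.5,0.5,35,0,0,0,0.3],[-1.5,0.5,47,0,0,0,0.3],[-1.5,0.5,54,0,0,0,0.3],[-1.5,0.5,58,0,0,0,0.3],[-1.5,0.5,58,0,0,0,0.3]]]'
```

```text
time: 6.78
position: [0.4862, -0.354, 0.0181]
ee_rot: [2.291, 2.148, 0.0]
contact_force: [-0.1, 0.2, -0.2]
finger_gap: 0.0253
```

```bash
python3 -m crank '[[[0,0,0,0,0,0,0],[0,0,0,0,0,0,0],[0,0,0,0,0,0,0],[0,0,0,0,0,0,0],[0,0,0,0,0,0,0]]]'
```

```text
time: 7.2
position: [0.4861, -0.3536, 0.0186]
ee_rot: [2.291, 2.148, 0.002]
contact_force: [-0.1, 3.5, 5.4]
finger_gap: 0.0145
```

```bash
python3 -m crank '[[[0,0,0,0,0,0,0.3],[0,0,0,0,0,0,0.3],[0,-0.5,3,0,0,0,0.3],[0,-0.5,5.5,0,0,0,0.3],[0,-0.5,5.5,0,0,0,0],[0,-0.5,5.5,0,0,0,0],[0,-0.5,5.5,0,0,0,0],[0,-0.5,5.5,0,0,0,0],[0,-0.5,5.5,0,0,0,0]]]'
```

```text
time: 7.95
position: [0.4844, -0.353, 0.0112]
ee_rot: [-2.291, -2.148, -0.0]
contact_force: [-0.9, 1.6, -3.8]
finger_gap: 0.015
```

```bash
python3 -m crank '[[[0,-2,-1,0,0,0,0],[0,-4,-2.5,0,0,0,0],[0,-1,-4,0,0,0,0],[0,-4,-6,0,0,0,0],[0,-1,-8,0,0,0,0],[0,-4,-10,0,0,0,0],[0,-1,-12,0,0,0,0],[0,-4,-14,0,0,0,0],[0,-1,-16,0,0,0,0],[0,-2,-18,0,0,0,0]]]'
```

```text
time: 8.78
position: [0.4836, -0.3543, 0.0306]
ee_rot: [2.291, 2.146, -0.0]
contact_force: [0.5, -0.7, -0.9]
finger_gap: 0.0147
```

```bash
python3 - <<'E'
from h import *
for n in("side","wrist"):
    f=grab(n);cv2.imwrite(f"pics/g_{n}.png",f["frame"])
E
```

```text
(no output)
```

View pics/g_wrist.png

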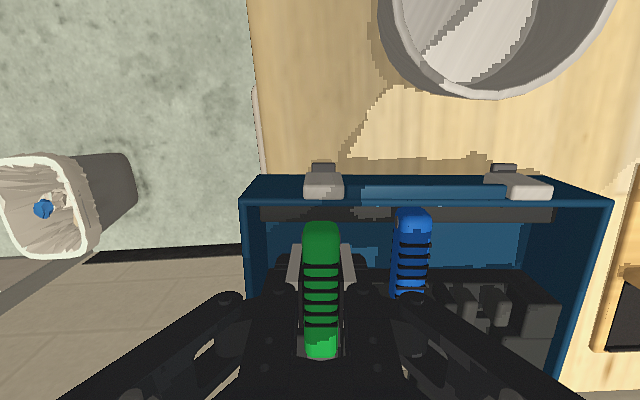

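View pics/g_side.png

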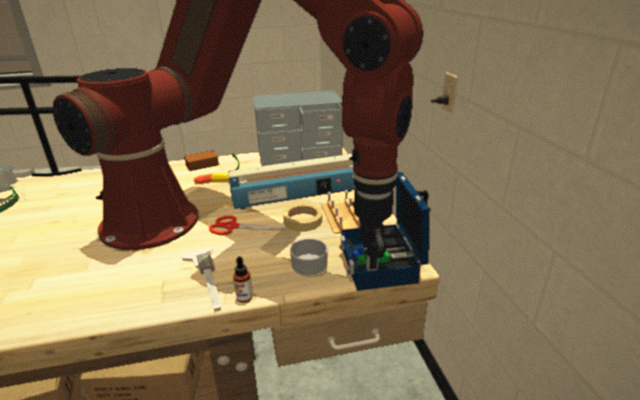

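```bash
python3 -m crank '[[[0,0,-25,0,0,0,0],[0,0,-60,0,0,0,0],[0,0,-100,0,0,0,0],[0,-10,-120,0,0,0,0],[0,-50,-130,0,0,0,0],[0,-60,-130,0,0,0,0],[0,-60,-130,0,0,0,0]]]'
cat >> h.py <<'E'
def cup():
    for n in("top","side","wrist"):
        f=grab(n);x,y,z=[f["P"][...,i] for i in range(3)]
        hsv=cv2.cvtColor(f["frame"],cv2.COLOR_BGR2HSV)
        k=(x>.25)&(x<.45)&(y>-.40)&(y<-.18)&(z>.040)&(z<.050)&(hsv[...,1]<90)
        if k.sum()<40: print(n,"few");continue
        p=f["P"][k][:,:2].astype(np.float32);c,r=cv2.minEnclosingCircle(p)
        print(n,k.sum(),np.round(c,4),round(r,4))
E
python3 - <<'E'
from h import *
cup()
f=grab("wrist");cv2.imwrite("pics/h_w.png",f["frame"])
f=grab("top");cv2.imwrite("pics/h_t.png",f["frame"])
E
```

```text
time: 9.47
position: [0.4215, -0.3502, 0.1615]
ee_rot: [2.292, 2.144, -0.001]
contact_force: [0.8, -0.3, -2.1]
finger_gap: 0.0151
top few
side 322 [ 0.3951 -0.3134] 0.0819
wrist 2144 [ 0.3931 -0.3049] 0.0762
```

View pics/h_w.png

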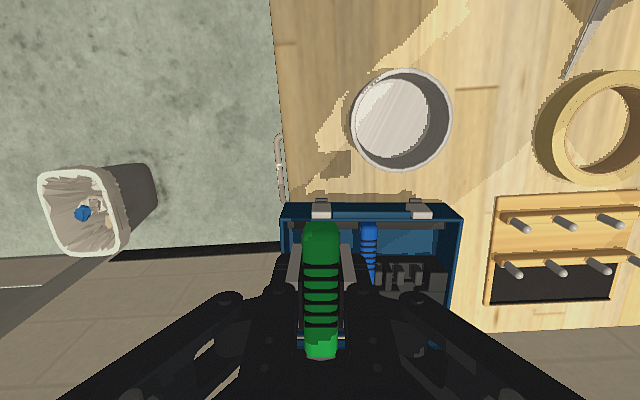

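```bash
sed -i 's/^        if k.sum()<40.*$/        n_,l_,s_,_=cv2.connectedComponentsWithStats(cv2.morphologyEx(k.astype(np.uint8),cv2.MORPH_CLOSE,np.ones((5,5),np.uint8)))\n        ok=[i for i in range(1,n_) if s_[i,4]>40]/; s/^        p=f\["P"\]\[k\].*$/        for i in ok:\n            p=f["P"][k\&(l_==i)][:,:2].astype(np.float32);c,r=cv2.minEnclosingCircle(p); print(n,len(p),np.round(c,4),round(r,4))/; /print(n,k.sum/d' h.py; tail -12 h.py
python3 - <<'E'
from h import *
cup()
E
```

```text
def down(ang):
    """tool down, jaw x axis at world angle ang"""
    c,s=np.cos(ang),np.sin(ang); return np.array([[c,s,0],[s,-c,0],[0,0,-1.]])
def cup():
    for n in("top","side","wrist"):
        f=grab(n);x,y,z=[f["P"][...,i] for i in range(3)]
        hsv=cv2.cvtColor(f["frame"],cv2.COLOR_BGR2HSV)
        k=(x>.25)&(x<.45)&(y>-.40)&(y<-.18)&(z>.040)&(z<.050)&(hsv[...,1]<90)
        n_,l_,s_,_=cv2.connectedComponentsWithStats(cv2.morphologyEx(k.astype(np.uint8),cv2.MORPH_CLOSE,np.ones((5,5),np.uint8)))
        ok=[i for i in range(1,n_) if s_[i,4]>40]
        for i in ok:
            p=f["P"][k&(l_==i)][:,:2].astype(np.float32);c,r=cv2.minEnclosingCircle(p); print(n,len(p),np.round(c,4),round(r,4))
side 269 [ 0.3706 -0.2828] 0.0436
side 46 [ 0.4482 -0.3549] 0.019
wrist 1838 [ 0.3687 -0.2808] 0.042
wrist 200 [ 0.444  -0.3514] 0.0095
wrist 131 [ 0.4486 -0.2617] 0.009
```

```bash
cat >> h.py <<'E'
def dip(cx,cy,lift=0,a=.7,off=.010,tz=.022,yaw=-.065,reach=.087):
    h=np.array([np.cos(yaw),np.sin(yaw),0]);Rd=down(np.pi/2+yaw);R=Rd@Ro.from_rotvec([a,0,0]).as_matrix()
    T=np.array([cx,cy,tz])+off*h
    g=T-reach*R[:,1]; p=g+.0187*R[:,2]+[0,0,lift]; print("tcp",p.round(4)); go(p,R)
def tip(reach=.087):
    p,R=tool(); t=p-.0187*R[:,2]+reach*R[:,1]; print("tip",t.round(4)); return t
E
python3 - <<'E'
from h import *
tip();dip(.3685,-.281,.08)
print(bot.read_state()["joint_positions"].round(2))
E
```

```text
tip [ 0.5102 -0.355   0.1778]
tcp [ 0.3001 -0.2765  0.1437]
d [  64.7 -127.7   15.4] turn [ 0.7   -0.     0.001]
[-0.82  0.39 -0.21  0.97  0.   -0.76]
```

```bash
python3 -m crank '[[[16,-32,0,0.1,0,0,0],[32,-64,0,0.2,0,0,0],[48,-96,5,0.3,0,0,0],[64,-128,8,0.4,0,0,0],[65,-128,15,0.5,0,0,0],[65,-128,15,0.6,0,0,0],[65,-128,15,0.7,0,0,0],[65,-128,15,0.7,0,0,0],[65,-128,15,0.7,0,0,0]]]'
python3 - <<'E'
from h import *
tip();cup();dip(.3685,-.281,0)
print(bot.read_state()["joint_positions"].round(2))
f=grab("side");cv2.imwrite("pics/i_s.png",f["frame"])
f=grab("wrist");cv2.imwrite("pics/i_w.png",f["frame"])
E
```

```text
time: 10.62
position: [0.2999, -0.2759, 0.1425]
ee_rot: [-1.863, -1.75, 0.637]
contact_force: [0.5, -0.3, -0.6]
finger_gap: 0.0149
tip [ 0.3783 -0.2808  0.1006]
side 242 [ 0.3686 -0.2833] 0.0426
side 42 [ 0.445  -0.3515] 0.0131
tcp [ 0.3001 -0.2765  0.0637]
d [ 0.1 52.9 62.3] turn [ 0.004  0.001 -0.001]
[-0.64  0.67 -0.04  1.47 -0.36 -0.46]
```

View pics/i_s.png

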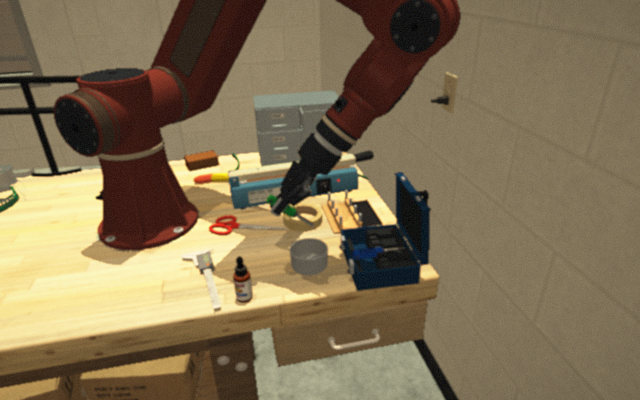

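View pics/i_w.png

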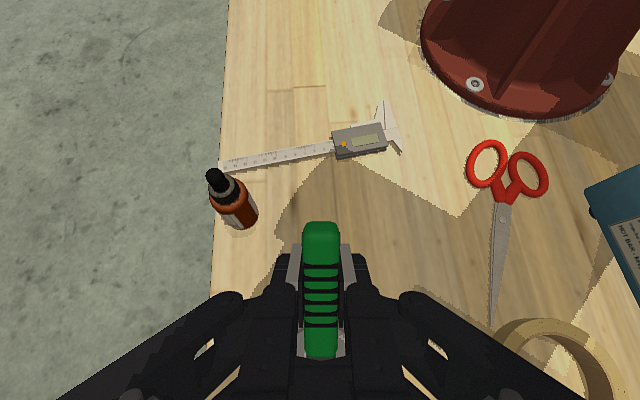

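```bash
python3 -m crank '[[[0,13,15,0,0,0,0],[0,26,31,0,0,0,0],[0,39,46,0,0,0,0],[0,47,55,0,0,0,0],[0,53,62,0,0,0,0],[0,53,62,0,0,0,0],[0,53,62,0,0,0,0],[0,53,62,0,0,0,0],[0,53,62,0,0,0,0],[0,53,62,0,0,0,0]]]'
python3 - <<'E'
from h import *
tip();cup()
f=grab("side");cv2.imwrite("pics/j_s.png",cv2.resize(f["frame"][170:310,230:450],None,fx=3.5,fy=3.5))
E
```

```text
time: 11.7
position: [0.3003, -0.2766, 0.0636]
ee_rot: [-1.867, -1.749, 0.638]
contact_force: [0.3, -0.3, -0.2]
finger_gap: 0.0149
tip [ 0.3788 -0.2817  0.0219]
top 44 [ 0.4441 -0.3668] 0.0228
side 216 [ 0.3691 -0.2822] 0.0434
side 42 [ 0.4464 -0.3503] 0.0134
```

View pics/j_s.png

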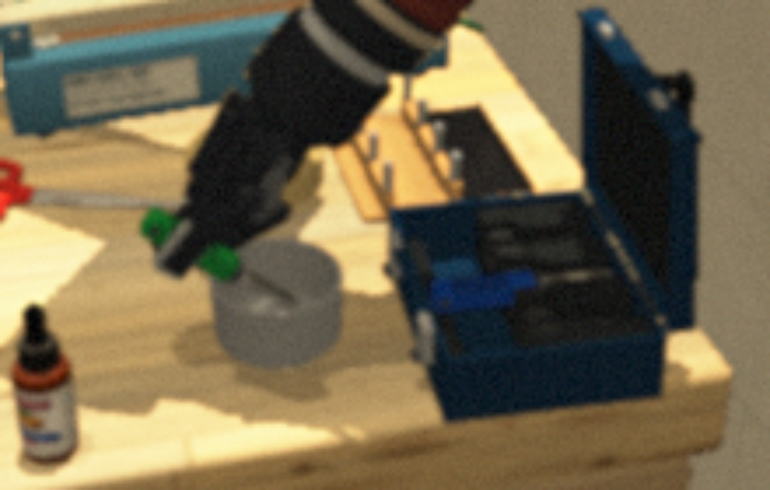

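```bash
python3 -m crank '[[[0,0,0,0,0,0,0],[0,0,0,0,0,0,0],[0,-20,-23,0,0,0,0],[0,-40,-47,0,0,0,0],[0,-60,-70,0,0,0,0],[0,-75,-88,0,0,0,0],[0,-75,-88,0,0,0,0]]]'
python3 - <<'E'
from h import *
tip(); cup()
f=cv2.imread("pics/a_top.png")
for n in("side","wrist"):
    g=grab(n);P=g["P"];x,y,z=[P[...,i] for i in range(3)]
    k=(x>.4)&(x<.6)&(y>-.19)&(y<.08)&(z>.055)&(z<.2);p=P[k]
    print(n,len(p)); 
    if len(p): print(np.percentile(p,[1,50,99],axis=0).round(3))
    k=(x>.45)&(x<.54)&(y>-.18)&(y<-.025)&(z>.039)&(z<.050)
    nn,l,s,c=cv2.connectedComponentsWithStats(k.astype(np.uint8))
    for i in range(1,nn): print(s[i,4],np.nanmean(P[l==i],0).round(4))
E
```

```text
time: 12.48
position: [0.3004, -0.2772, 0.1823]
ee_rot: [-1.87, -1.752, 0.639]
contact_force: [0.3, -0.1, -1.0]
finger_gap: 0.0153
tip [ 0.379  -0.2825  0.1409]
side 235 [ 0.3678 -0.2823] 0.0425
side 45 [ 0.4455 -0.3499] 0.0139
side 1021
[[0.439 0.022 0.056]
 [0.515 0.048 0.078]
 [0.597 0.076 0.102]]
8 [ 0.5216 -0.042   0.0436]
8 [ 0.474  -0.0418  0.0438]
9 [ 0.5207 -0.0832  0.0428]
7 [ 0.4739 -0.0836  0.043 ]
9 [ 0.5212 -0.1261  0.0433]
13 [ 0.473  -0.1245  0.0428]
12 [ 0.52   -0.1678  0.0431]
8 [ 0.4732 -0.1663  0.0427]
wrist 0
```

```bash
python3 - <<'E'
from h import *
go([.491,-.061,.16],down(np.pi/2))
E
```

```text
d [ 226.9  147.4 -101. ] turn [-0.701 -0.024 -0.062]
```

```bash
python3 -m crank '[[[25,10,-15,-0.1,0,-0.01,0],[60,30,-30,-0.2,-0.01,-0.02,0],[95,50,-45,-0.3,-0.01,-0.03,0],[130,75,-60,-0.4,-0.015,-0.04,0],[165,100,-75,-0.5,-0.02,-0.05,0],[195,125,-88,-0.6,-0.02,-0.06,0],[227,147,-101,-0.7,-0.024,-0.062,0],[227,147,-101,-0.7,-0.024,-0.062,0],[227,147,-101,-0.7,-0.024,-0.062,0],[227,147,-101,-0.7,-0.024,-0.062,0]]]'
python3 - <<'E'
from h import *
go([.491,-.061,.16],down(np.pi/2))
g=grab("wrist");P=g["P"];x,y,z=[P[...,i] for i in range(3)];cv2.imwrite("pics/k_w.png",g["frame"])
k=(x>.45)&(x<.54)&(y>-.19)&(y<-.015)&(z>.038)&(z<.050)
nn,l,s,c=cv2.connectedComponentsWithStats(k.astype(np.uint8))
for i in range(1,nn):
    if s[i,4]>8: print(s[i,4],c[i].round(),np.nanmean(P[l==i],0).round(4))
E
```

```text
time: 13.57
position: [0.4902, -0.0612, 0.1605]
ee_rot: [-2.219, -2.222, 0.005]
contact_force: [0.3, -1.4, -1.3]
finger_gap: 0.0149
d [0.2 0.8 0.5] turn [-0.003  0.001  0.001]
83 [203. 171.] [ 0.471  -0.1629  0.043 ]
72 [251. 172.] [ 0.4715 -0.1214  0.0433]
71 [299. 172.] [ 0.4721 -0.08    0.0432]
72 [347. 173.] [ 0.4726 -0.0386  0.043 ]
72 [208. 222.] [ 0.5186 -0.1637  0.0427]
69 [254. 223.] [ 0.519  -0.1221  0.0429]
67 [300. 223.] [ 0.5196 -0.0807  0.0428]
67 [345. 224.] [ 0.5201 -0.0392  0.0427]
```

View pics/k_w.png

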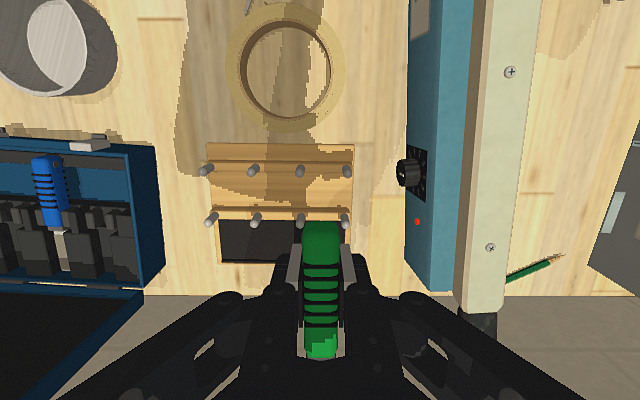

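```bash
python3 -m crank '[[[0.5,1,35,0,0,0,0],[0.5,1,70,0,0,0,0],[0.5,1,100,0,0,0,0],[0.5,1,115,0,0,0,0],[0.5,1,128,0,0,0,0],[0.5,1,136,0,0,0,0],[0.5,1,142,0,0,0,0],[0.5,1,146,0,0,0,0],[0.5,1,146.5,0,0,0,0],[0.5,1,146.5,0,0,0,0]]]'
python3 - <<'E'
from h import *
g=grab("side");cv2.imwrite("pics/l_s.png",cv2.resize(g["frame"][150:290,280:460],None,fx=4,fy=4))
g=grab("wrist");cv2.imwrite("pics/l_w.png",g["frame"])
E
```

```text
time: 14.45
position: [0.4924, -0.0613, 0.0149]
ee_rot: [2.22, 2.22, -0.001]
contact_force: [0.3, -0.1, -0.3]
finger_gap: 0.0148
```

View pics/l_s.png

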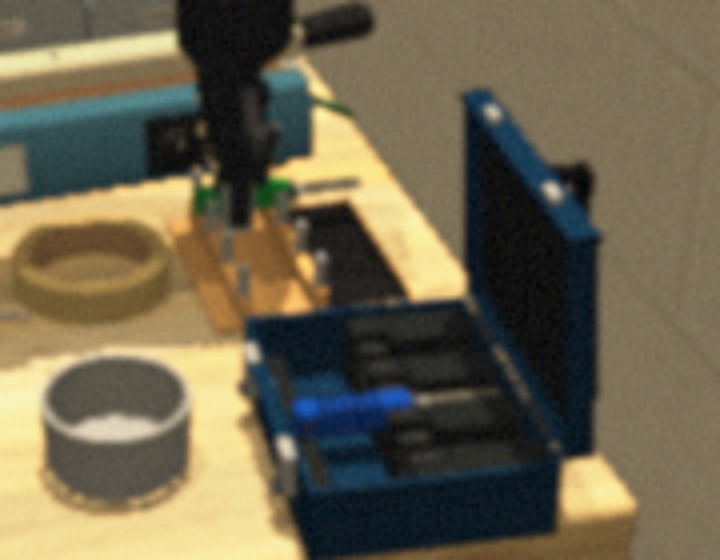

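View pics/l_w.png

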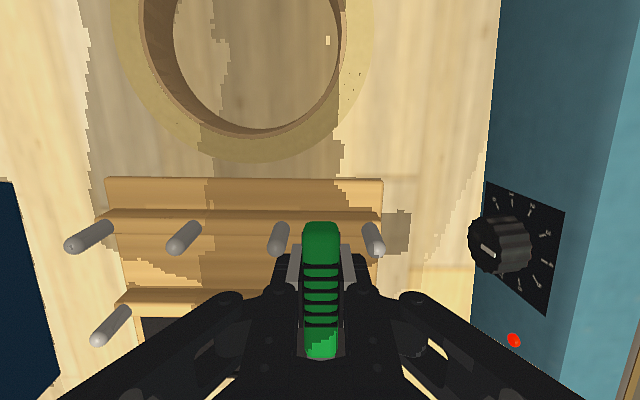

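Hone level between the pegs (wrist 280 and 373, handle at 322). I'll lower the last couple of mm and release.

```bash
python3 -m crank '[[[0,0,1,0,0,0,0],[0,0,2,0,0,0,0],[0,0,2.5,0,0,0,0],[0,0,2.5,0,0,0,0.15],[0,0,2.5,0,0,0,0.3],[0,0,2.5,0,0,0,0.3],[0,0,2.5,0,0,0,0.3]]]'
python3 - <<'E'
from h import *
g=grab("wrist");cv2.imwrite("pics/m_w.png",g["frame"])
E
```

```text
time: 15.13
position: [0.4922, -0.061, 0.0123]
ee_rot: [2.22, 2.221, -0.001]
contact_force: [-0.2, -0.3, 0.4]
finger_gap: 0.0259
```

View pics/m_w.png

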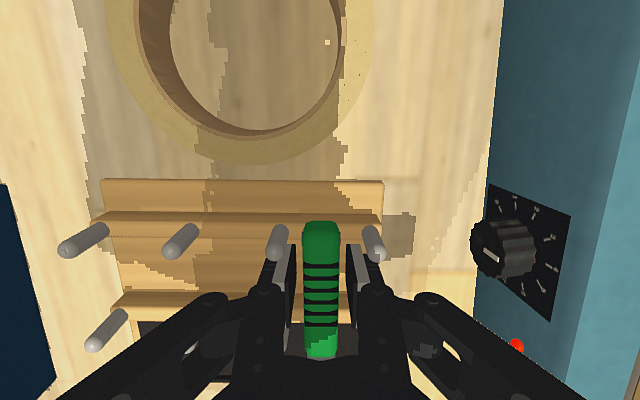

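```bash
python3 -m crank '[[[0,0,-30,0,0,0,0.3],[0,0,-70,0,0,0,0.3],[0,0,-110,0,0,0,0.3],[-10,0,-150,0,0,0,0.3],[-50,0,-185,0,0,0.02,0.3],[-90,0,-190,0,0,0.04,0.3],[-130,-2,-190,0,0,0.065,0.3],[-170,-3,-190,0,0,0.065,0.3],[-210,-4,-190,0,0,0.065,0.3],[-248,-5,-190,0,0,0.065,0.3]]]'
python3 - <<'E'
from h import *
go([.487,-.3102,.09],down(np.pi/2-.065))
E
```

```text
time: 16.02
position: [0.4867, -0.3108, 0.2028]
ee_rot: [2.291, 2.147, -0.001]
contact_force: [1.9, -0.9, -0.1]
finger_gap: 0.0256
d [  0.7   0.2 112.8] turn [0.001 0.002 0.   ]
```

```bash
python3 -m crank '[[[0,0,40,0,0,0,0.3],[0,0,80,0,0,0,0.3],[0,0,113,0,0,0,0.3],[0,0,113,0,0,0,0.3]]]'
python3 - <<'E'
from h import *
go([.487,-.3102,.012],down(np.pi/2-.065))
f=grab("wrist");cv2.imwrite("pics/n_w.png",f["frame"])
im=f["frame"];P=f["P"];hsv=cv2.cvtColor(im,cv2.COLOR_BGR2HSV);x,y,z=[P[...,i] for i in range(3)]
m=(hsv[...,0]>=105)&(hsv[...,0]<=125)&(hsv[...,1]>120)&(hsv[...,2]>70)&(z>.028)&(z<.045)&(x>.44)&(x<.56)&(abs(y+.31)<.02)
p=P[m];print(m.sum(),p.mean(0));print(cv2.minAreaRect(p[:,:2].astype(np.float32)*1000))
E
```

```text
time: 16.35
position: [0.4834, -0.3063, 0.0834]
ee_rot: [-2.286, -2.141, 0.003]
contact_force: [-1.1, 0.7, -0.1]
finger_gap: 0.0256
d [-4.   4.4 71.4] turn [-0.008 -0.005 -0.   ]
1735 [ 0.48979945 -0.30925087  0.03803341]
((483.9473571777344, -310.0526428222656), (83.15033721923828, 22.642353057861328), 3.5840227603912354)
```

View pics/n_w.png

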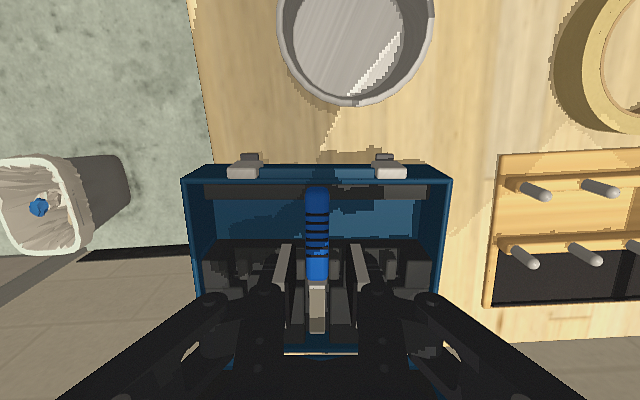

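```bash
python3 -m crank '[[[0,0,0,0,0,0,0.3],[0.5,0,30,0,0,0,0.3],[0.5,0,55,0,0,0,0.3],[0.5,0,68,0,0,0,0.3],[0.5,0,75,0,0,0,0.3],[0.5,0,77.5,0,0,0,0.3],[0.5,0,77.5,0,0,0,0.3],[0.5,0,77.5,0,0,0,0.3]]]'
```

```text
time: 17.07
position: [0.4884, -0.3093, 0.0137]
ee_rot: [2.289, 2.146, -0.001]
contact_force: [0.8, -0.8, -0.4]
finger_gap: 0.0253
```

```bash
python3 -m crank '[[[0,-2,1.5,0,0,0,0.3],[0,-2,1.5,0,0,0,0],[0,-2,1.5,0,0,0,0],[0,-2,1.5,0,0,0,0],[0,-2,1.5,0,0,0,0],[0,-2,1.5,0,0,0,0]]]'
```

```text
time: 17.57
position: [0.4855, -0.3087, 0.0115]
ee_rot: [2.291, 2.147, -0.001]
contact_force: [-1.7, 0.7, 6.4]
finger_gap: 0.0153
```

```bash
python3 -m crank '[[[0,-2,-1,0,0,0,0],[0,-4,-2.5,0,0,0,0],[0,-1,-4,0,0,0,0],[0,-4,-6,0,0,0,0],[0,-1,-8,0,0,0,0],[0,-4,-10,0,0,0,0],[0,-1,-12,0,0,0,0],[0,-4,-14,0,0,0,0],[0,-1,-16,0,0,0,0],[0,-2,-18,0,0,0,0]]]'
```

```text
time: 18.4
position: [0.4827, -0.3079, 0.0284]
ee_rot: [-2.292, -2.148, 0.002]
contact_force: [-0.0, 0.3, -0.5]
finger_gap: 0.0148
```

```bash
python3 -m crank '[[[0,0,-25,0,0,0,0],[0,0,-60,0,0,0,0],[0,0,-100,0,0,0,0],[0,-10,-120,0,0,0,0],[0,-50,-130,0,0,0,0],[0,-60,-130,0,0,0,0],[0,-60,-130,0,0,0,0]]]'
python3 - <<'E'
from h import *
tip();cup()
for n in("side","wrist"):
    f=grab(n);cv2.imwrite(f"pics/o_{n}.png",f["frame"])
E
```

```text
time: 18.98
position: [0.4222, -0.3043, 0.1606]
ee_rot: [2.291, 2.144, -0.0]
contact_force: [0.6, 0.4, -0.9]
finger_gap: 0.0152
tip [ 0.509  -0.31    0.1795]
side 257 [ 0.3694 -0.2817] 0.0434
side 42 [ 0.4464 -0.3506] 0.0135
wrist 1803 [ 0.3685 -0.2807] 0.042
wrist 206 [ 0.4451 -0.3552] 0.0135
wrist 133 [ 0.4488 -0.2618] 0.009
```

View pics/o_wrist.png

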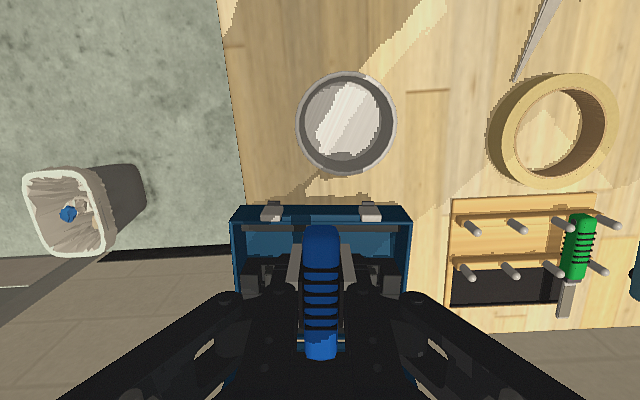

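View pics/o_side.png

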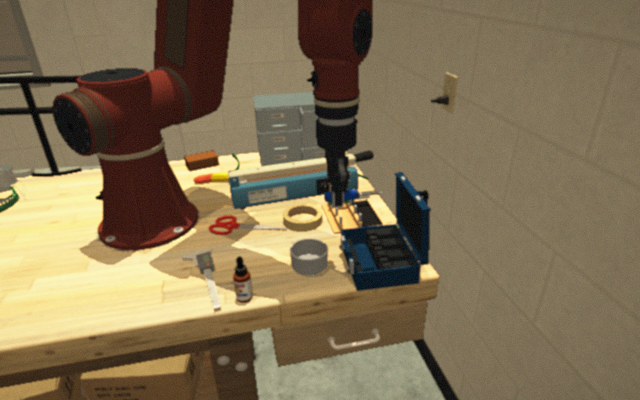

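```bash
python3 - <<'E'
from h import *
dip(.3687,-.281,.08)
E
```

```text
tcp [ 0.3003 -0.2765  0.1437]
d [  19.7 -125.5   14.5] turn [0.701 0.001 0.   ]
```

```bash
python3 -m crank '[[[5,-32,0,0.1,0,0,0],[10,-64,0,0.2,0,0,0],[15,-96,5,0.3,0,0,0],[20,-125,8,0.4,0,0,0],[20,-125,14,0.5,0,0,0],[20,-125,14.5,0.6,0,0,0],[20,-125,14.5,0.7,0,0,0],[20,-125,14.5,0.7,0,0,0],[20,-125,14.5,0.7,0,0,0]]]'
python3 - <<'E'
from h import *
tip();cup();dip(.3687,-.281,0)
f=grab("side");cv2.imwrite("pics/p_s.png",cv2.resize(f["frame"][170:310,230:450],None,fx=3.5,fy=3.5))
E
```

```text
time: 19.98
position: [0.3007, -0.2756, 0.1415]
ee_rot: [-1.863, -1.75, 0.639]
contact_force: [-0.0, -0.4, -0.3]
finger_gap: 0.0148
tip [ 0.3791 -0.2805  0.0997]
side 238 [ 0.3691 -0.2832] 0.0432
side 42 [ 0.4474 -0.3506] 0.0137
tcp [ 0.3003 -0.2765  0.0637]
d [-0.1 52.  62. ] turn [ 0.004  0.002 -0.001]
```

View pics/p_s.png

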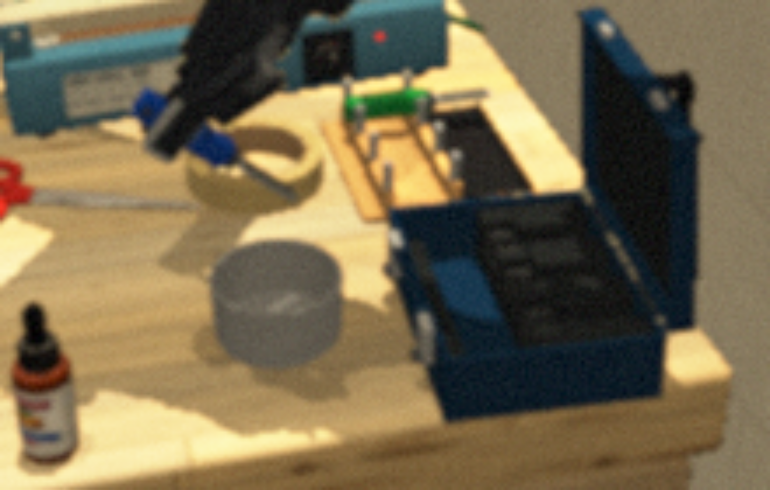

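The cup stands where it was, the case is empty and green lies in the rack. Now I'll dip blue.

```bash
python3 -m crank '[[[0,13,15,0,0,0,0],[0,26,31,0,0,0,0],[0,39,46,0,0,0,0],[0,47,55,0,0,0,0],[0,52,62,0,0,0,0],[0,52,62,0,0,0,0],[0,52,62,0,0,0,0],[0,52,62,0,0,0,0],[0,52,62,0,0,0,0],[0,52,62,0,0,0,0]]]'
python3 - <<'E'
from h import *
tip();cup()
f=grab("side");cv2.imwrite("pics/q_s.png",cv2.resize(f["frame"][170:310,230:450],None,fx=3.5,fy=3.5))
E
```

```text
time: 21.02
position: [0.3001, -0.2765, 0.0636]
ee_rot: [-1.868, -1.75, 0.639]
contact_force: [-0.0, 0.3, -1.5]
finger_gap: 0.0152
tip [ 0.3786 -0.2816  0.0219]
top 47 [ 0.4447 -0.3663] 0.0227
side 252 [ 0.369  -0.2814] 0.0436
```

View pics/q_s.png

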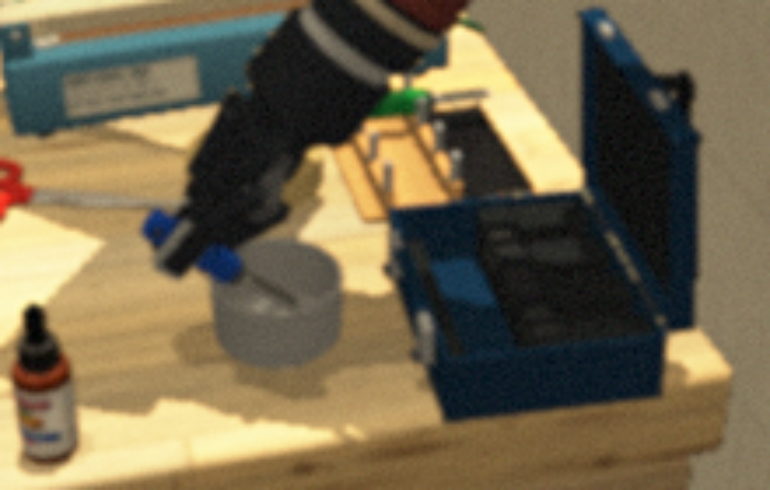

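Blue tip is in the cup. I'll hold briefly and lift out.

```bash
python3 -m crank '[[[0,0,0,0,0,0,0],[0,0,0,0,0,0,0],[0,-20,-23,0,0,0,0],[0,-40,-47,0,0,0,0],[0,-60,-70,0,0,0,0],[0,-75,-88,0,0,0,0],[0,-75,-88,0,0,0,0]]]'
python3 - <<'E'
from h import *
tip();go([.491,-.1445,.16],down(np.pi/2))
E
```

```text
time: 21.8
position: [0.3002, -0.277, 0.1823]
ee_rot: [-1.871, -1.752, 0.64]
contact_force: [0.2, 0.2, -1.5]
finger_gap: 0.0152
tip [ 0.3788 -0.2822  0.1409]
d [144.6 153.5 -99.9] turn [-0.695 -0.018 -0.063]
```

```bash
python3 -m crank '[[[30,10,-15,-0.1,0,-0.01,0],[60,30,-30,-0.2,-0.01,-0.02,0],[90,52,-45,-0.3,-0.01,-0.03,0],[115,78,-60,-0.4,-0.015,-0.04,0],[130,103,-75,-0.5,-0.018,-0.05,0],[145,130,-88,-0.6,-0.018,-0.06,0],[145,153,-100,-0.695,-0.018,-0.063,0],[145,153,-100,-0.695,-0.018,-0.063,0],[145,153,-100,-0.695,-0.018,-0.063,0],[145,153,-100,-0.695,-0.018,-0.063,0]]]'
python3 - <<'E'
from h import *
go([.491,-.1445,.16],down(np.pi/2))
g=grab("wrist");P=g["P"];x,y,z=[P[...,i] for i in range(3)];cv2.imwrite("pics/r_w.png",g["frame"])
k=(x>.45)&(x<.54)&(y>-.19)&(y<-.015)&(z>.04)&(z<.050)
nn,l,s,c=cv2.connectedComponentsWithStats(k.astype(np.uint8))
for i in range(1,nn):
    if s[i,4]>8: print(s[i,4],c[i].round(),np.nanmean(P[l==i],0).round(4))
E
```

```text
time: 22.63
position: [0.4881, -0.1432, 0.1562]
ee_rot: [-2.217, -2.214, 0.005]
contact_force: [-0.2, -1.4, -0.6]
finger_gap: 0.015
d [-1.2  2.9 -3.8] turn [-0.009 -0.004 -0.001]
100 [416. 182.] [ 0.478  -0.0607  0.0405]
68 [296. 176.] [ 0.4712 -0.1639  0.0436]
70 [345. 176.] [ 0.4718 -0.1225  0.0435]
69 [394. 177.] [ 0.4723 -0.0808  0.0432]
74 [442. 178.] [ 0.473  -0.0393  0.0434]
126 [414. 203.] [ 0.4964 -0.0609  0.0405]
13 [407. 212.] [ 0.505  -0.0658  0.0403]
49 [410. 223.] [ 0.5154 -0.0622  0.0405]
15 [415. 218.] [ 0.5107 -0.0583  0.0406]
60 [296. 228.] [ 0.5188 -0.1647  0.0432]
63 [343. 228.] [ 0.5195 -0.123   0.0432]
63 [389. 229.] [ 0.52   -0.0816  0.0432]
64 [435. 229.] [ 0.5206 -0.0398  0.0432]
11 [408. 233.] [ 0.5256 -0.0637  0.0405]
```

View pics/r_w.png

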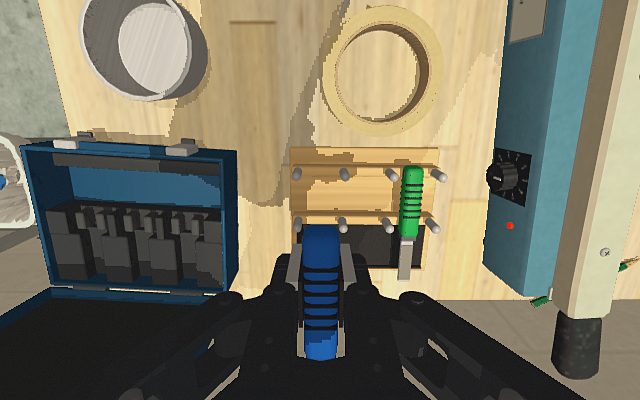

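```bash
python3 -m crank '[[[0.5,1,20,0,0,0,0],[0.5,1,60,0,0,0,0],[0.5,1,95,0,0,0,0],[0.5,1,115,0,0,0,0],[0.5,1,128,0,0,0,0],[0.5,1,136,0,0,0,0],[0.5,1,141,0,0,0,0],[0.5,1,144,0,0,0,0],[0.5,1,144,0,0,0,0],[0.5,1,144,0,0,0,0]]]'
python3 - <<'E'
from h import *
g=grab("wrist");cv2.imwrite("pics/s_w.png",g["frame"])
E
```

```text
time: 23.52
position: [0.4904, -0.1425, 0.0132]
ee_rot: [-2.219, -2.217, 0.001]
contact_force: [1.1, 0.3, -0.4]
finger_gap: 0.0148
```

View pics/s_w.png

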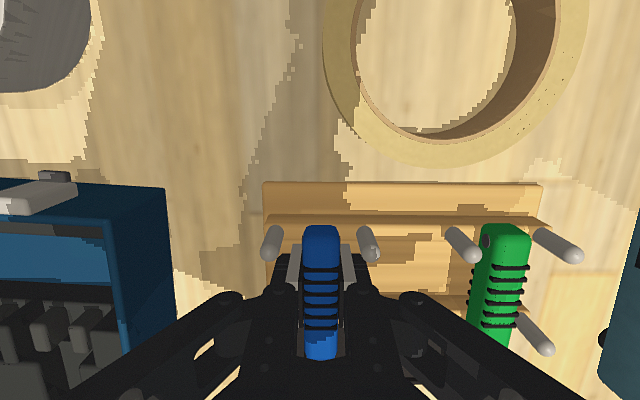

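Blue is centred between its pegs (271 and 368, handle 321). I'll release and rise.

```bash
python3 -m crank '[[[0,0,1,0,0,0,0],[0,0,1,0,0,0,0.15],[0,0,1,0,0,0,0.3],[0,0,1,0,0,0,0.3],[0,0,1,0,0,0,0.3],[0,0,-35,0,0,0,0.3],[0,0,-75,0,0,0,0.3],[0,0,-115,0,0,0,0.3],[0,0,-150,0,0,0,0.3],[0,0,-190,0,0,0,0.3]]]'
python3 - <<'E'
from h import *
g=grab("wrist");cv2.imwrite("pics/t_w.png",g["frame"])
g=grab("side");P=g["P"];x,y,z=[P[...,i] for i in range(3)]
im=g["frame"].astype(int)
k=(x>.53)&(x<.68)&(y<-.2)&(y>-.42)&(z>.06)&(im[...,0]>im[...,2]+8)
p=P[k];print(len(p),p.min(0),p.max(0))
for a,b in((.06,.09),(.09,.12),(.12,.15),(.15,.19)):
    q=p[(p[:,2]>a)&(p[:,2]<b)]; print(a,np.percentile(q[:,0],[5,50,95]).round(3),np.percentile(q[:,1],[1,99]).round(3))
E
```

```text
time: 24.4
position: [0.4901, -0.1424, 0.2039]
ee_rot: [-2.218, -2.216, 0.001]
contact_force: [1.4, -0.7, -0.7]
finger_gap: 0.0256
823 [ 0.56568143 -0.40182188  0.06015512] [ 0.61153808 -0.23272824  0.18390086]
0.06 [0.574 0.583 0.594] [-0.4   -0.235]
0.09 [0.573 0.581 0.591] [-0.401 -0.235]
0.12 [0.57  0.579 0.589] [-0.4   -0.234]
0.15 [0.567 0.577 0.587] [-0.4   -0.236]
```

View pics/t_w.png

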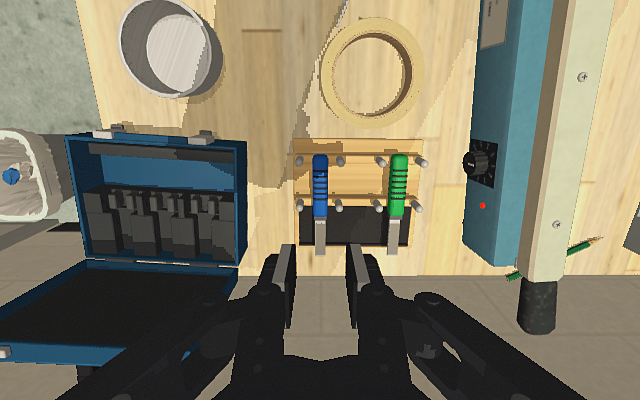

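```bash
python3 - <<'E'
from h import *
go([.6268,-.3184,.240],down(np.pi/2-.065))
E
```

```text
d [-174.3  133.2  -30.9] turn [0.004 0.    0.064]
```

```bash
python3 -m crank '[[[-30,20,-31,0,0,0.02,0.4],[-60,45,-35,0,0,0.04,0.4],[-90,70,-35,0,0,0.065,0.4],[-120,95,-33,0,0,0.065,0.4],[-150,120,-31,0,0,0.065,0.4],[-174,133,-31,0,0,0.065,0.4],[-174,133,-31,0,0,0.065,0.4],[-174,133,-31,0,0,0.065,0.4]]]'
python3 - <<'E'
from h import *
go([.6268,-.3184,.127],down(np.pi/2-.065))
g=grab("wrist");cv2.imwrite("pics/u_w.png",g["frame"]);P=g["P"];x,y,z=[P[...,i] for i in range(3)];im=g["frame"]
k=(x>.595)&(x<.66)&(abs(y+.318)<.04)&(z>.1)&(z<.19);p=P[k];print(len(p));print(np.percentile(p,[2,50,98],axis=0).round(4)) if len(p) else 0
f=grab("side");cv2.imwrite("pics/u_s.png",cv2.resize(f["frame"][120:300,330:480],None,fx=3.3,fy=3.3))
E
```

```text
time: 25.17
position: [0.6237, -0.318, 0.2302]
ee_rot: [-2.289, -2.14, 0.002]
contact_force: [-0.0, 0.2, 0.6]
finger_gap: 0.0342
d [ -0.6   3.8 103.2] turn [-0.006 -0.004 -0.002]
463
[[ 0.5954 -0.3237  0.1659]
 [ 0.6045 -0.3171  0.1691]
 [ 0.6131 -0.3111  0.1713]]
```

View pics/u_w.png

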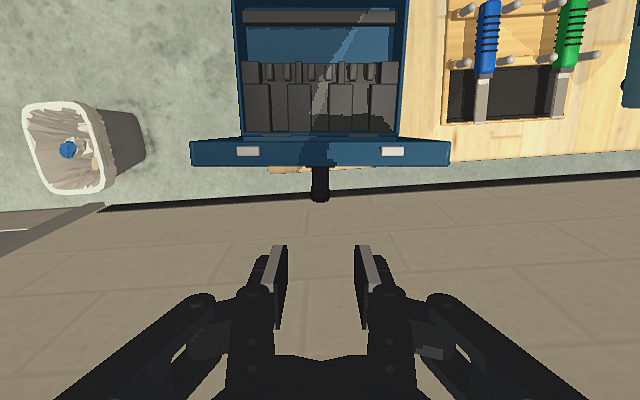

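View pics/u_s.png

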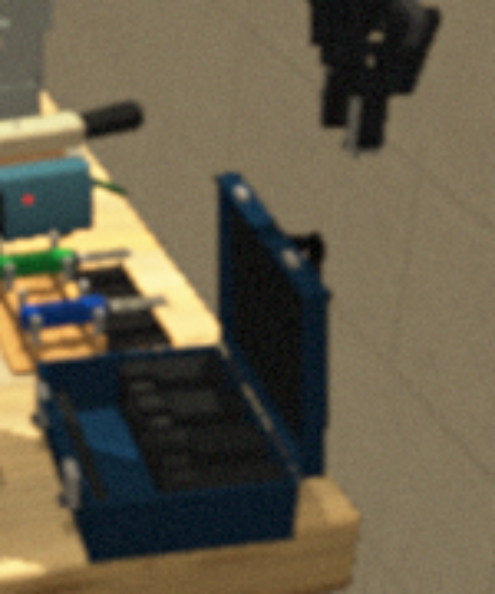

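```bash
python3 -m crank '[[[1,-18,0,0,0,0,0.4],[1,-18,30,0,0,0,0.4],[1,-18,65,0,0,0,0.4],[1,-18,90,0,0,0,0.4],[1,-18,104,0,0,0,0.4],[1,-18,109,0,0,0,0.4],[1,-18,109,0,0,0,0.4],[1,-18,109,0,0,0,0.4]]]'
python3 - <<'E'
from h import *
g=grab("wrist");cv2.imwrite("pics/v_w.png",g["frame"])
E
```

```text
time: 25.93
position: [0.6058, -0.3141, 0.1247]
ee_rot: [-2.29, -2.145, 0.001]
contact_force: [0.4, -0.9, 0.1]
finger_gap: 0.0341
```

View pics/v_w.png

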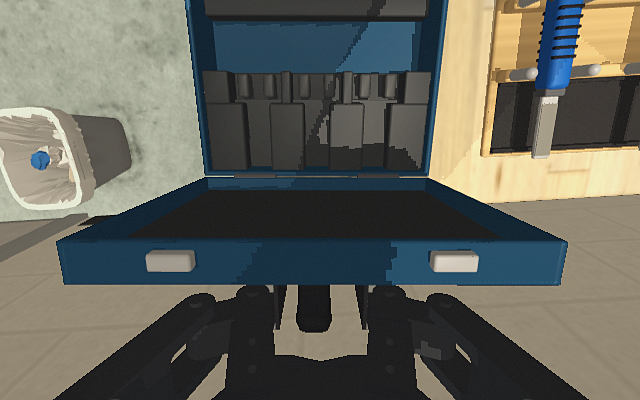

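```bash
python3 -m crank '[[[-1.5,0,0,0,0,0,0],[-1.5,0,0,0,0,0,0],[-1.5,0,0,0,0,0,0],[-1.5,0,0,0,0,0,0],[-1.5,-10,-2.5,0,0,0,0],[-1.5,-20,-4.5,0,0,0,0],[-1.5,-30,-5,0,0,0,0],[-1.5,-41,-4.5,0,0,0,0],[-1.5,-51,-3,0,0,0,0],[-1.5,-61,-0.5,0,0,0,0]]]'
```

```text
time: 26.82
position: [0.5484, -0.313, 0.1247]
ee_rot: [2.291, 2.147, 0.007]
contact_force: [17.8, -4.4, -16.1]
finger_gap: 0.0132
```

```bash
python3 -m crank '[[[0,-7,5,0,0,0,0],[0,-16,10,0,0,0,0],[0,-25,15,0,0,0,0],[0,-34,21.5,0,0,0,0],[0,-42,29,0,0,0,0],[0,-48,36,0,0,0,0],[0,-53,42,0,0,0,0],[0,-57,49,0,0,0,0],[0,-60,55,0,0,0,0]]]'
```

```text
time: 27.57
position: [0.4862, -0.3088, 0.0705]
ee_rot: [-2.292, -2.147, -0.002]
contact_force: [5.4, -1.2, 4.1]
finger_gap: 0.0128
```

```bash
python3 -m crank '[[[0,-1,2,0,0,0,0],[0,-2,4,0,0,0,0],[0,-2.5,6,0,0,0,0],[0,-2.5,7,0,0,0,0],[0,-2.5,7,0,0,0,0]]]'
python3 - <<'E'
from h import *
f=grab("side");cv2.imwrite("pics/w_s.png",cv2.resize(f["frame"][170:310,270:450],None,fx=4,fy=4))
g=grab("wrist");cv2.imwrite("pics/w_w.png",g["frame"])
E
```

```text
time: 27.98
position: [0.4825, -0.3085, 0.0631]
ee_rot: [-2.291, -2.145, 0.001]
contact_force: [3.3, -2.5, 5.4]
finger_gap: 0.0129
```

View pics/w_s.png

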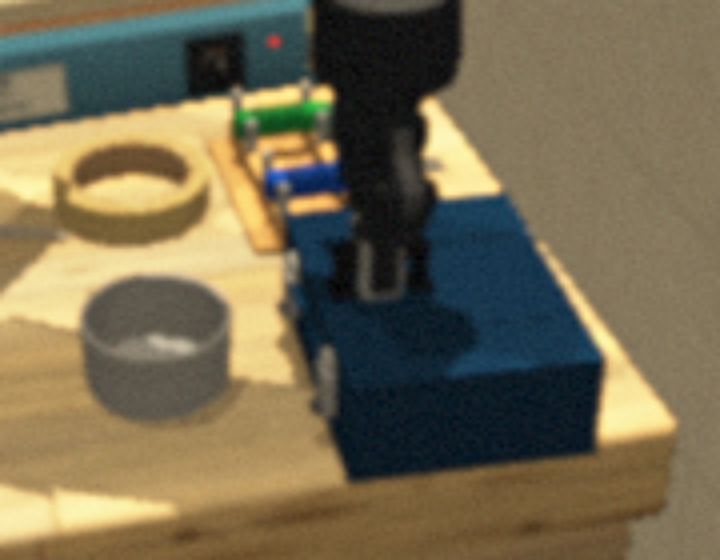

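View pics/w_w.png

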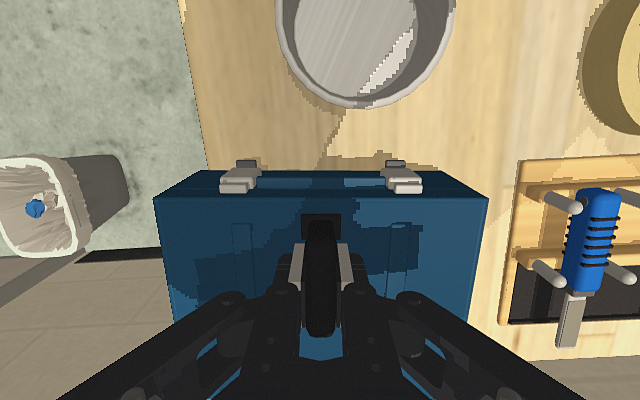

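```bash
python3 -m crank '[[[0,0,1.5,0,0,0,0],[0,0,1.5,0,0,0,0]]]'; python3 -m crank '[[[0,0,-1,0,0,0,0.4],[0,0,-1,0,0,0,0.4],[0,0,-1,0,0,0,0.4],[0,0,-30,0,0,0,0.4],[0,0,-60,0,0,0,0.4],[0,-20,-90,0,0,0,0],[0,-37,-90,0,0,0,0],[0,-37,-90,0,0,0,0],[0,-37,-90,0,0,0,0]]]'
python3 - <<'E'
from h import *
for n in("side","wrist"):
    g=grab(n);P=g["P"];x,y,z=[P[...,i] for i in range(3)];im=g["frame"].astype(int)
    k=(x>.43)&(x<.57)&(y<-.25)&(y>-.38)&(z>.045)&(z<.10)&(im[...,0]>im[...,2]+12)&(abs(y+.31)>.02)
    p=P[k]
    for _ in range(6):
        A=np.c_[p[:,:2],np.ones(len(p))];c=np.linalg.lstsq(A,p[:,2],rcond=None)[0];r=p[:,2]-A@c;p=p[abs(r)<.003]
    print(n,len(p),c, "z at free edge", c@[.447,-.308,1],"hinge",c@[.577,-.316,1])
g=grab("wrist");cv2.imwrite("pics/x_w.png",g["frame"])
go([.460,-.309,.07])
E
```

```text
time: 28.25
position: [0.4825, -0.3085, 0.0629]
ee_rot: [-2.291, -2.145, 0.002]
contact_force: [-0.8, -0.2, 20.5]
finger_gap: 0.0133
time: 29.0
position: [0.4445, -0.3051, 0.1507]
ee_rot: [-2.289, -2.142, 0.001]
contact_force: [-0.7, 0.4, -0.3]
finger_gap: -0.0001
side 1196 [0.00495236 0.00188191 0.06122287] z at free edge 0.06285694052747887 hinge 0.06348569143152065
wrist 8512 [ 9.20082309e-03 -7.85617252e-05  5.76780396e-02] z at free edge 0.06181500452195657 hinge 0.06301174001697495
d [-3.3 15.4 79.9] turn [0. 0. 0.]
```

View pics/x_w.png

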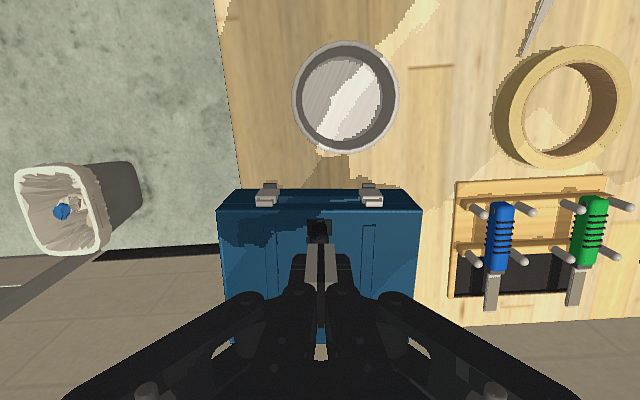

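The lid plane is level to within 0.01 rad, and pressing met a 20 N stop, so it is shut. I'll retreat and do a final check.

```bash
python3 -m crank '[[[30,-40,-40,0,0,0,0],[60,-60,-60,0,0,0,0],[60,-60,-60,0,0,0,0],[60,-60,-60,0,0,0,0],[60,-60,-60,0,0,0,0]]]'
python3 - <<'E'
from h import *
cup()
g=grab("wrist");cv2.imwrite("pics/y_w.png",g["frame"])
P=g["P"];hsv=cv2.cvtColor(g["frame"],cv2.COLOR_BGR2HSV);x,y,z=[P[...,i] for i in range(3)]
for nm,lo,hi in(("green",45,75),("blue",105,125)):
    m=(hsv[...,0]>=lo)&(hsv[...,0]<=hi)&(hsv[...,1]>120)&(hsv[...,2]>50)&(z>.025)&(x>.44)&(x<.57)&(y>-.19)&(y<-.02)
    p=P[m];print(nm,np.median(p,0).round(4),p.max(0).round(4),cv2.minAreaRect(p[:,:2].astype(np.float32)*1000))
g=grab("side");cv2.imwrite("pics/y_s.png",g["frame"])
E
```

```text
time: 29.57
position: [0.39, -0.2415, 0.2117]
ee_rot: [-2.289, -2.145, 0.001]
contact_force: [-0.0, -0.4, 0.3]
finger_gap: -0.0002
top 177 [ 0.3659 -0.2802] 0.0417
side 263 [ 0.3687 -0.2823] 0.0432
wrist 1104 [ 0.3683 -0.281 ] 0.0418
wrist 112 [ 0.4434 -0.3507] 0.0115
wrist 96 [ 0.4478 -0.2615] 0.0089
green [ 0.4948 -0.0655  0.0386] [ 0.5301 -0.0543  0.0419] ((497.5337829589844, -62.249473571777344), (15.886707305908203, 65.17979431152344), 89.77098083496094)
blue [ 0.4949 -0.1451  0.039 ] [ 0.5309 -0.1353  0.0417] ((497.9101867675781, -143.75241088867188), (65.9213638305664, 16.06861114501953), 0.8754644393920898)
```

View pics/y_s.png

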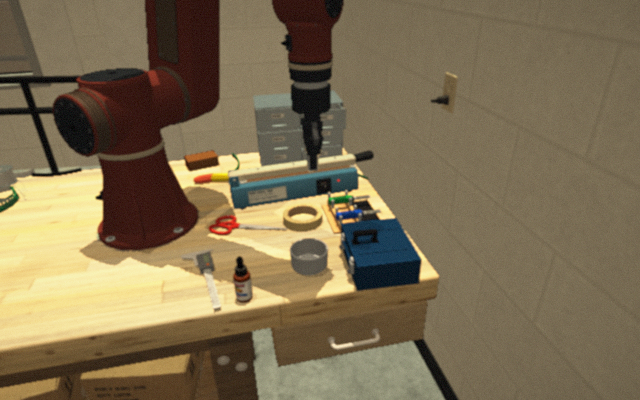

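```bash
python3 - <<'E'
from h import *
print(bot.hand_in())
E
```

```text
the job is handed in; nothing more can be done
None
```

The job is done and handed in at about 30 s of the 208 s allowed. Only the green and blue hones were in the case; the red one was absent.

**What I did:** I opened the lid and rocked the green hone out. I dipped its tip and laid it in the left place of the rack. I did the same with the blue hone, in the right place. Then I swung the lid shut and backed the arm away.

**Last checks:**
- **Dips:** both tips were held at about z = 0.022 m, about 10 mm from the cup's centre, for longer than 0.3 s. This comes from the arm's pose and the side pictures; nothing measures the dip directly.
- **Hones:** both lie flat between the pegs, along the rack within about 1°. Their centres are about 2 mm from the middle of their places.
- **Lid:** its top face is level to within 0.01 rad, and pressing down on it met a firm stop at 20 N.
- **Cup:** it stands upright where it was at the start, within 1–2 mm of camera scatter.
- **Reel and bottle:** I never went near them and they look unmoved in the last picture, but I did not measure them at the end.
- **Robot:** it was holding nothing and touching nothing at hand-in.

**Disagreements:** the cameras differed by 2–4 mm on the rack and cup positions, which is well inside the tolerances. While closing, the lid briefly pulled back with about 24 N, so I corrected the path. No check failed.

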